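# Reverse a mosaic border row onto the setting rack

## Task

This border is laid by the reverse method, so carry the four mosaic pieces from the brown pattern rack over to the grey setting rack on the turntable, one to a bay, with their order reversed counting from the brass stud: the piece nearest the stud on the pattern rack goes farthest from the stud on the setting rack, and so on through the row. Lay each flat and face up in the middle of its bay, the square tile squared up with its bay and the long bar lying across the row as it did before, and leave all four at rest.

Things in the scene. Friction and masses are not known exactly. Their poses are not given: they have to be found in the camera images.
- rondel: Indigo glass rondel: a round disc 36 mm across and 14 mm high, its top slightly domed. Origin: centre of its underside, z up. It starts face up on its own paper card in the pattern rack, up to 6 mm off the card's centre and turned up to 0.2 rad from the card. Weighs under 60 g.
- tile: Chipped ochre stoneware tile: a square 34 x 34 mm, 14 mm high, with a 7 x 7 mm nick out of its (+x, +y) corner; sides along its x and y axes. Origin: centre of its underside, z up. It starts face up on its own paper card in the pattern rack, up to 6 mm off the card's centre and turned up to 0.2 rad from the card. Weighs under 60 g.
- hexagon: Terracotta hexagon, 34 mm across flats (39 mm across corners), 16 mm high; its +x and -x sides are flats, its corners point along +y and -y. Origin: centre of its underside, z up. It starts face up on its own paper card in the pattern rack, up to 6 mm off the card's centre and turned up to 0.2 rad from the card. Weighs under 60 g.
- bar: Dark grey slate bar, 48 mm long (its x axis), 20 mm wide (y), 18 mm high. Origin: centre of its underside, z up. It starts face up on its own paper card in the pattern rack, up to 6 mm off the card's centre and turned up to 0.2 rad from the card. Weighs under 60 g. It starts lying across the row.
- card_rondel: White paper card, 84 mm (x) by 52 mm (y), 1 mm thick, pasted down in the pattern rack's bay where the rondel starts and staying there as a record of that place; a small dark mark in the shape of the rondel is printed near its -x edge. Origin: centre of its underside; its axes are parallel to the pattern rack's.
- card_tile: White paper card, 84 mm (x) by 52 mm (y), 1 mm thick, pasted down in the pattern rack's bay where the tile starts and staying there as a record of that place; a small dark mark in the shape of the tile is printed near its -x edge. Origin: centre of its underside; its axes are parallel to the pattern rack's.
- card_hexagon: White paper card, 84 mm (x) by 52 mm (y), 1 mm thick, pasted down in the pattern rack's bay where the hexagon starts and staying there as a record of that place; a small dark mark in the shape of the hexagon is printed near its -x edge. Origin: centre of its underside; its axes are parallel to the pattern rack's.
- card_bar: White paper card, 84 mm (x) by 52 mm (y), 1 mm thick, pasted down in the pattern rack's bay where the bar starts and staying there as a record of that place; a small dark mark in the shape of the bar is printed near its -x edge. Origin: centre of its underside; its axes are parallel to the pattern rack's.
- pattern_rack: Brown wooden rack 20 mm thick, fixed, holding the row. Origin: underside, centre of its 4 bays; z up. Bay centres x = 0, y = +93, +31, -31, -93 mm; bays 57 mm wide between ridges 8 mm high, 90 mm long (x) with open ends. Brass stud (20 mm wide, 12 high) at y = +143. Bay floors 20 mm, card tops 21 mm above the origin. Lies left or right, at any angle; pieces in any order.
- setting_rack: Grey rack 14 mm thick, empty, fixed across a braked 340 mm pine turntable (top 30 mm above the shelf), at its centre. Origin, axes, bays, ridges and brass stud as on the pattern rack; bay floors 14 mm above the origin. Left or right, any angle. Loose hammer head (22 mm high) and cork block (28 mm) lie beyond x = +85 and -85 mm here; jar and bowl beyond world x = 0.74 m.

How it is judged (in metres and radians):
At the end, for the whole second after the job is handed in: Every piece lies in the setting-rack bay that mirrors its card's bay (1st from the stud to 4th, 2nd to 3rd...), within 12 mm of bay centre along the row, 15 mm across, 4 mm of the floor in height, face up and level within 0.12 rad, at rest; tile square and bar across the row within 0.26 rad (((y of card_rondel in the frame of pattern_rack between 0.073 and 0.113 m and y of rondel in the frame of setting_rack between -0.105 and -0.081 m) or (y of card_rondel in the frame of pattern_rack between 0.011 and 0.051 m and y of rondel in the frame of setting_rack between -0.043 and -0.019 m) or (y of card_rondel in the frame of pattern_rack between -0.051 and -0.011 m and y of rondel in the frame of setting_rack between 0.019 and 0.043 m) or (y of card_rondel in the frame of pattern_rack between -0.113 and -0.073 m and y of rondel in the frame of setting_rack between 0.081 and 0.105 m)) and x of rondel in the frame of setting_rack between -0.015 and 0.015 m and z of rondel in the frame of setting_rack between 0.01 and 0.018 m and angle between each of rondel, tile, hexagon, bar's own z axis and vertical below 0.12 rad and linear speed of each of rondel, tile, hexagon, bar below 0.02 m/s and angular speed of each of rondel, tile, hexagon, bar below 0.2 rad/s and ((y of card_tile in the frame of pattern_rack between 0.073 and 0.113 m and y of tile in the frame of setting_rack between -0.105 and -0.081 m) or (y of card_tile in the frame of pattern_rack between 0.011 and 0.051 m and y of tile in the frame of setting_rack between -0.043 and -0.019 m) or (y of card_tile in the frame of pattern_rack between -0.051 and -0.011 m and y of tile in the frame of setting_rack between 0.019 and 0.043 m) or (y of card_tile in the frame of pattern_rack between -0.113 and -0.073 m and y of tile in the frame of setting_rack between 0.081 and 0.105 m)) and x of tile in the frame of setting_rack between -0.015 and 0.015 m and z of tile in the frame of setting_rack between 0.01 and 0.018 m and ((y of card_hexagon in the frame of pattern_rack between 0.073 and 0.113 m and y of hexagon in the frame of setting_rack between -0.105 and -0.081 m) or (y of card_hexagon in the frame of pattern_rack between 0.011 and 0.051 m and y of hexagon in the frame of setting_rack between -0.043 and -0.019 m) or (y of card_hexagon in the frame of pattern_rack between -0.051 and -0.011 m and y of hexagon in the frame of setting_rack between 0.019 and 0.043 m) or (y of card_hexagon in the frame of pattern_rack between -0.113 and -0.073 m and y of hexagon in the frame of setting_rack between 0.081 and 0.105 m)) and x of hexagon in the frame of setting_rack between -0.015 and 0.015 m and z of hexagon in the frame of setting_rack between 0.01 and 0.018 m and ((y of card_bar in the frame of pattern_rack between 0.073 and 0.113 m and y of bar in the frame of setting_rack between -0.105 and -0.081 m) or (y of card_bar in the frame of pattern_rack between 0.011 and 0.051 m and y of bar in the frame of setting_rack between -0.043 and -0.019 m) or (y of card_bar in the frame of pattern_rack between -0.051 and -0.011 m and y of bar in the frame of setting_rack between 0.019 and 0.043 m) or (y of card_bar in the frame of pattern_rack between -0.113 and -0.073 m and y of bar in the frame of setting_rack between 0.081 and 0.105 m)) and x of bar in the frame of setting_rack between -0.015 and 0.015 m and z of bar in the frame of setting_rack between 0.01 and 0.018 m and (angle between the x axis of tile and the x axis of setting_rack, either way round below 0.26 rad or angle between the x axis of tile and the y axis of setting_rack, either way round below 0.26 rad) and angle between the x axis of bar and the x axis of setting_rack, either way round below 0.26 rad); the robot touches nothing.
It also fails if it takes over 106 s, if anything falls off the work surface, if the arm or the gripper's body presses on something with over 40 N, if the wrist force passes 120 N, or if a joint passes its speed limit or range.

## Robot

A 6-joint arm with a two-finger parallel gripper is mounted at the origin on the work surface. World frame = base frame: x ahead of the robot, y to its left, z up, the work surface at z = 0. Lengths are in mm, angles in rad, forces in N, time in s.
With the tool pointing down it reaches from about 325 to 925 mm from the base axis. Payload 3.1 kg.
Tool frame: the origin (TCP) lies on the mounting face of the last link; the fingertips stand env.finger_overhang ahead of it and the grasp point (between the pads) lies 155 mm ahead of it (env.finger_overhang is the distance from the TCP to the fingertips, in mm); z points along the fingers, y is the line along which they close (so a half turn about z gives the same grasp; the last joint's range is limited). The gripper opens to 85 mm and grips with 20 to 120 N. Pads are 22 mm wide; open, the fingers measure 114 mm over their backs; the gripper's body (76 mm by 85 mm) begins 54 mm behind the grasp point. The pads swing forward as they close: fully open they stand 13 mm farther back than shut.
Start: joints at [-1.306, 0.217, 1.613, -0, 1.311, -0.112], TCP at [229.989, -581.159, 404.7] pointing down, gripper open.
Joint ranges: [-2.75, 2.75], [-0.78, 2.1], [0.31, 2.55], [-1.13, 4.27], [0.13, 2.63], [-2.58, 2.58]. Speed limits (rad/s): [2.79, 2.79, 3.14, 3.14, 3.14, 3.14].

## Interface

Orientations are given as a rotation vector (axis times angle).
In Python, from station import env, capture gives the robot as it stands. The module is installed in compiled form; this text tells all that it offers.
- The arm moves only by the tool drive_tool, never from a script. Its argument "moves" is a list of rows, each an object of numbers: "tx", "ty", "tz": the shift along the tool's x, y, z as a fraction of full scale; "rx", "ry", "rz": the turn, a rotation vector about the tool's x, y, z as a fraction of full scale; "fingers": the closure, from -1 (fully open) to 1 (shut). In form: [{"tx": .., "ty": .., "tz": .., "rx": .., "ry": .., "rz": .., "fingers": ..}, ...]. A call has 1 to 20 rows; each row shifts and turns the commanded pose from where the row before left it, along the tool's axes as they then stand; what a row does not reach is not made up. Full scale, the value 1, is 30 mm for a shift and 4 degrees for a turn. A row lasts 1/12 s, in which the tool goes at most 41.7 mm and 7.16 degrees, less where a joint would pass 70% of its speed; a pose out of reach is approached as far as the arm can. A call with a number of a shift or a turn outside -1 to 1 is refused whole. A call with a gripper value outside its range is refused whole. The fingers move at their own pace and stop on an object; "force" is the grip in N (left out, the last holds). Time passes only in rows, so rows that do not move let the fingers close. It gives the time, the measured TCP pose, the force, the opening and the grip force at its end, in the units of the state.
- env.read_state(): the state, without advancing time (a new reading comes with each control period).
- capture(name): name is "scene" or "top"; returns a dict with "pixels" (480x640x3 uint8, red, green, blue), "z_map" (480x640 float32, mm along the optical axis (not along the pixel's ray), 0 where there is no reading), "fx", "fy", "cx", "cy" (pixels), "D" ([k1, k2, p1, p2, k3] as OpenCV has them; the pictures are not rectified), "cam_to_world" (4x4, takes a point from camera to world coordinates). Camera axes: x right, y down, z forward; pixel columns grow to the right and rows downward; lengths in mm; the calibration is good to about 2 mm. A picture is of the moment at which its call begins.
- env.finish_job(): hands the job in; it is judged then, once.
The state is a dict: "clock": time; "joint_pos": joint angles; "dq": joint speeds; "joint_torque": joint torques, N m; "ee_pos": TCP position; "orientation": TCP orientation; "contact_force": force on the tool from outside, world axes, zero at the start; "moment": the same for the moment, N m; "width": finger opening in mm; "finger_force": force on a finger pad.
Only numpy, scipy, OpenCV 4.12 (cv2) and the standard library are available. Lean on these libraries where they do the work, as an engineer would, in place of code of your own. Each camera call takes 0.05 s, during which the arm holds its last target. There are 200 camera calls.

## Working session

There is one attempt and no reset: what is moved stays moved. The work goes in short steps, Python scripts to look and compute and a tool call to move; the robot and the scene stay as the last step left them, time stands still between calls to the robot, and variables do not carry over. Pictures are saved under pics/ and viewed, at most 14 in all, crops included, and the job is handed in when it is done.

Besides the shell and the picture viewer there is one more tool, called after "Call:" in YAML: its name, and indented under it one key for each argument. drive_tool: Moves the arm, as the interface text tells. Its arguments: {"type":"object","properties":{"moves":{"type":"array"},"force":{"type":"number"}},"required":["moves"]}

```bash
mkdir -p pics
cat > h.py <<'E'
import numpy as np, cv2
from station import env, capture
def cap(n):
    c=capture(n); c['K']=np.array([[c['fx'],0,c['cx']],[0,c['fy'],c['cy']],[0,0,1.]]); c['D']=np.array(c['D'],float); c['T']=np.array(c['cam_to_world']); return c
def ray(c,uv,z):
    uv=np.array(uv,float).reshape(-1,1,2)
    p=cv2.undistortPoints(uv,c['K'],c['D']).reshape(-1,2)
    d=np.c_[p,np.ones(len(p))]@c['T'][:3,:3].T; o=c['T'][:3,3]
    return o+d*((z-o[2])/d[:,2])[:,None]
def save(c,n): cv2.imwrite('pics/'+n+'.png',c['pixels'][:,:,::-1])
def points(c):
    v,u=np.mgrid[0:480,0:640]; p=cv2.undistortPoints(np.stack([u,v],-1).reshape(-1,1,2).astype(float),c['K'],c['D']).reshape(-1,2)
    z=c['z_map'].reshape(-1,1); P=np.c_[p,np.ones(len(p))]*z
    return (P@c['T'][:3,:3].T+c['T'][:3,3]).reshape(480,640,3)
E
python3 - <<'E'
from h import *
for n in('scene','top'):
    c=cap(n); save(c,n+'0'); print(n,c['T'].round(2),c['fx'],c['D'])
print(env.finger_overhang,env.read_state())
E
```

```text
scene [[ 6.90000e-01  5.60000e-01 -4.70000e-01  1.01208e+03]
 [ 7.30000e-01 -5.20000e-01  4.50000e-01 -4.75060e+02]
 [ 1.00000e-02 -6.50000e-01 -7.60000e-01  8.20950e+02]
 [ 0.00000e+00  0.00000e+00  0.00000e+00  1.00000e+00]] 612.1469811898343 [-0.10845821  0.          0.          0.          0.        ]
top [[ 4.0000e-02 -9.7000e-01  2.4000e-01  3.4454e+02]
 [-1.0000e+00 -4.0000e-02  1.0000e-02 -5.6100e+00]
 [ 0.0000e+00 -2.4000e-01 -9.7000e-01  8.6753e+02]
 [ 0.0000e+00  0.0000e+00  0.0000e+00  1.0000e+00]] 480.5194975443571 [-0.05223305  0.          0.          0.          0.        ]
173.4 {'clock': 0.1, 'joint_pos': array([-1.30624410e+00,  2.17690534e-01,  1.61477697e+00, -9.24828998e-06,
        1.31129449e+00, -1.12238679e-01]), 'dq': array([-8.79232464e-05, -2.51991876e-03, -2.62380815e-03,  1.23592048e-03,
        9.08913077e-05,  4.21973709e-04]), 'joint_torque': array([-1.80899792e-04, -3.98074365e+01, -3.04970634e+01, -1.19579186e-04,
        4.20950353e-03, -5.37597870e-06]), 'ee_pos': array([ 229.86442079, -580.81008378,  403.48938609]), 'orientation': array([-3.08388050e+00, -5.87965532e-01,  2.73068341e-04]), 'contact_force': array([ 0.04980825, -1.02712037, -0.2574624 ]), 'moment': array([-0.02053585, -0.03248807, -0.0300578 ]), 'finger_force': 0.0, 'width': 85.51780518778821}
```

View pics/top0.png

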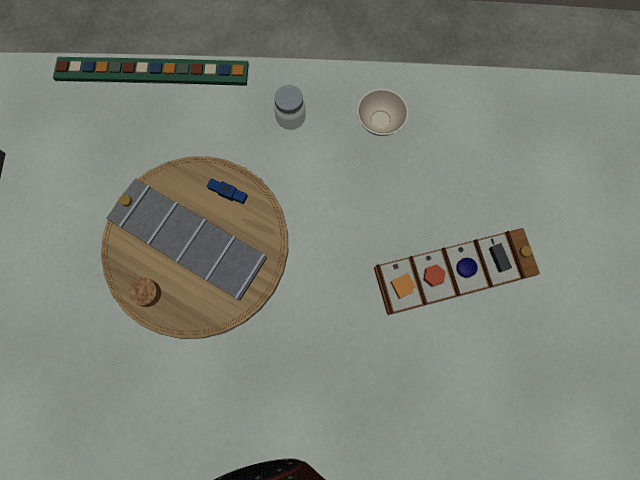

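View pics/scene0.png

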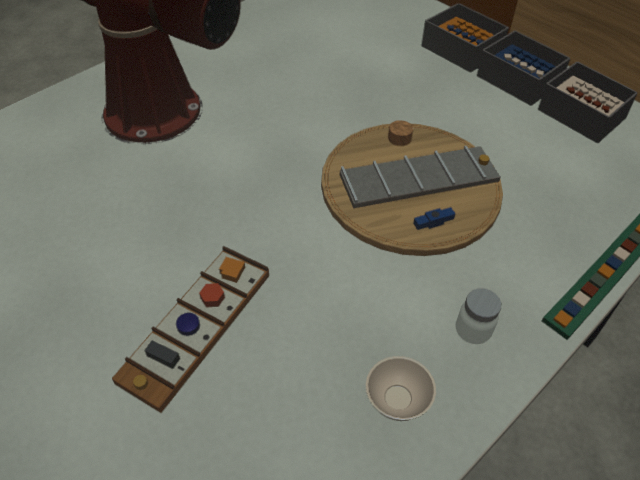

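Top view: the pattern rack's stud is at (526,251), and from it the order is bar (500,257), rondel (467,267), hexagon (434,275), tile (402,285). The setting rack's stud is at (126,200), so from that stud the order must be tile, hexagon, rondel, bar.

```bash
cat > m.py <<'E'
from h import *
def ang(v): return np.degrees(np.arctan2(v[1],v[0]))
def mask(c,lo,hi): 
    return cv2.inRange(cv2.cvtColor(c['pixels'],cv2.COLOR_RGB2HSV),np.array(lo),np.array(hi))
def blobs(m,amin=40):
    return [k for k in cv2.findContours(m,cv2.RETR_EXTERNAL,cv2.CHAIN_APPROX_NONE)[0] if cv2.contourArea(k)>amin]
E
python3 - <<'E'
from m import *
c=cap('top');h=cv2.cvtColor(c['pixels'],cv2.COLOR_RGB2HSV)
for n,(u,v) in dict(bar=(500,257),ron=(467,267),hex=(434,275),tile=(402,285),stud1=(526,251),stud2=(126,200),rack2=(165,220),ridge2=(192,240),pine=(180,290),tab=(330,300),card=(390,270)).items(): print(n,h[v,u])
s=cap('scene');h=cv2.cvtColor(s['pixels'],cv2.COLOR_RGB2HSV)
for n,(u,v) in dict(bar=(160,354),ron=(188,324),hex=(211,295),tile=(232,268),stud1=(140,381),stud2=(484,159),rack2=(395,180),pine=(370,210),ridge2=(383,177)).items(): print(n,h[v,u])
P=points(c)
for n,(u,v) in dict(bar=(500,257),ron=(467,267),hex=(434,275),tile=(402,285),stud1=(526,251),stud2=(126,200),b1=(151,200),b4=(240,275),pine=(180,290),tab=(330,300)).items(): print(n,np.median(P[v-2:v+3,u-2:u+3].reshape(-1,3),0).round(1))
E
```

```text
bar [90 20 51]
ron [122 159  80]
hex [  6 164 132]
tile [ 15 163 152]
stud1 [ 19 147 120]
stud2 [ 18 146 122]
rack2 [18 38 80]
ridge2 [50 11 71]
pine [ 18  99 129]
tab [ 53  14 151]
card [ 43  16 140]
bar [80 14 54]
ron [122 129  71]
hex [  7 171 118]
tile [ 15 175 128]
stud1 [ 21 159 111]
stud2 [ 21 160 113]
rack2 [35 17 89]
pine [ 19 109 117]
ridge2 [ 30   8 101]
bar [ 533.2 -324.2   39.5]
ron [ 513.9 -265.7   35.4]
hex [ 496.5 -206.2   37. ]
tile [ 476.8 -149.8   35.8]
stud1 [ 547.9 -375.3   32.2]
stud2 [606.6 346.5  55.5]
b1 [612.  305.6  44.1]
b4 [481.6 132.8  44.1]
pine [452.8 238.7  29.5]
tab [ 4.499e+02 -2.580e+01  3.000e-01]
```

```bash
cat >> m.py <<'E'
R={'bar':((60,5,30),(110,60,75),39,(533,-324)),'rondel':((110,90,40),(135,255,255),35,(514,-266)),'hexagon':((0,110,80),(11,255,255),37,(496,-206)),'tile':((12,120,90),(22,255,255),35,(477,-150))}
def topxy(c,P,m,z,near,r,tol=3):
    s=(m>0)&(c['z_map']>0)&(abs(P[...,2]-z)<tol)&(np.hypot(P[...,0]-near[0],P[...,1]-near[1])<r)
    return P[s]
E
python3 - <<'E'
from m import *
for n in('top','scene'):
    c=cap(n);P=points(c);print(n)
    for k,(lo,hi,z,near) in R.items():
        q=topxy(c,P,mask(c,lo,hi),z,near,35)
        r=cv2.minAreaRect(q[:,:2].astype(np.float32)); (cx,cy),(w,h),a=r
        print(k,len(q),np.median(q[:,2]).round(1),'rect',np.round([cx,cy,w,h,a],1),'mean',q.mean(0).round(1))
    q1=topxy(c,P,mask(c,(12,110,90),(26,255,255)),32,(548,-375),20,4); q2=topxy(c,P,mask(c,(12,120,90),(26,255,255)),56,(606,346),20,4)
    print('studs',q1.mean(0).round(1),len(q1),q2.mean(0).round(1),len(q2))
    z=P[...,2]
    for z0,near,rad,tag in((44,(540,235),175,'set'),(21,(510,-245),165,'pat')):
        q=P[(c['z_map']>0)&(abs(z-z0)<4)&(np.hypot(P[...,0]-near[0],P[...,1]-near[1])<rad)]
        # drop loose things: keep largest connected by image
        s=((c['z_map']>0)&(abs(z-z0)<4)&(np.hypot(P[...,0]-near[0],P[...,1]-near[1])<rad)).astype(np.uint8)
        s=cv2.morphologyEx(s,cv2.MORPH_CLOSE,np.ones((5,5)))
        s=cv2.morphologyEx(s,cv2.MORPH_OPEN,np.ones((3,3)))
        l=cv2.connectedComponentsWithStats(s); i=1+np.argmax(l[2][1:,4]); q=P[(l[1]==i)&(abs(z-z0)<4)]
        (cx,cy),(w,h),a=cv2.minAreaRect(q[:,:2].astype(np.float32)); print(tag,np.round([cx,cy,w,h,a],1),q.mean(0).round(1))
E
```

```text
top
bar 185 39.4 rect [ 533.7 -326.6   48.2   20.8   18.1] mean [ 533.5 -326.6   39.3]
rondel 271 35.0 rect [ 513.8 -266.1   32.9   32.8    1.7] mean [ 513.9 -266.2   35. ]
hexagon 289 37.1 rect [ 496.6 -207.4   32.7   36.4   80.5] mean [ 497.1 -207.2   37.1]
tile 325 35.3 rect [ 476.9 -152.9   32.8   33.7   28.5] mean [ 477.1 -152.    35.3]
studs [ 548.2 -375.6   32.7] 82 [607.5 349.2  55.6] 78
set [546.3 237.3 288.8  90.9  61.4] [543.2 232.7  43.7]
pat [ 511.3 -253.6   90.5  288.4   16.9] [ 509.9 -251.1   21.1]
scene
bar 319 39.0 rect [ 536.8 -325.6   48.8   19.4   20.4] mean [ 536.9 -325.9   39. ]
rondel 304 34.4 rect [ 517.4 -265.9   31.8   33.4   75.2] mean [ 517.7 -265.9   34.5]
hexagon 310 37.1 rect [ 499.5 -205.8   33.    35.7   77.4] mean [ 499.4 -205.3   37. ]
tile 314 35.0 rect [ 478.7 -150.8   33.6   35.7   27.5] mean [ 479.8 -150.3   35. ]
studs [ 550.1 -373.6   32. ] 129 [610.6 350.5  55.7] 45
set [549.9 238.9 289.9  94.9  61.2] [549.4 231.3  43.8]
pat [ 514.2 -253.3   92.8  285.5   16.8] [ 523.  -267.1   20.8]
```

Call:
drive_tool:
  moves:
    - {"tx":0.9,"ty":-0.3,"tz":0,"rx":0,"ry":0,"rz":0,"fingers":-1}
    - {"tx":0.9,"ty":-0.3,"tz":0,"rx":0,"ry":0,"rz":0,"fingers":-1}
    - {"tx":0.9,"ty":-0.3,"tz":0,"rx":0,"ry":0,"rz":0,"fingers":-1}
    - {"tx":0.9,"ty":-0.3,"tz":0,"rx":0,"ry":0,"rz":0,"fingers":-1}
    - {"tx":0.9,"ty":-0.3,"tz":0,"rx":0,"ry":0,"rz":0,"fingers":-1}
    - {"tx":0.9,"ty":-0.3,"tz":0,"rx":0,"ry":0,"rz":0,"fingers":-1}
    - {"tx":0.9,"ty":-0.3,"tz":0,"rx":0,"ry":0,"rz":0,"fingers":-1}
    - {"tx":0.9,"ty":-0.3,"tz":0,"rx":0,"ry":0,"rz":0,"fingers":-1}
    - {"tx":0.9,"ty":-0.3,"tz":0,"rx":0,"ry":0,"rz":0,"fingers":-1}
    - {"tx":0.9,"ty":-0.3,"tz":0,"rx":0,"ry":0,"rz":0,"fingers":-1}
    - {"tx":0.9,"ty":-0.3,"tz":0,"rx":0,"ry":0,"rz":0,"fingers":-1}
    - {"tx":0.9,"ty":-0.3,"tz":0,"rx":0,"ry":0,"rz":0,"fingers":-1}
    - {"tx":0.9,"ty":-0.3,"tz":0,"rx":0,"ry":0,"rz":0,"fingers":-1}
    - {"tx":0.9,"ty":-0.3,"tz":0,"rx":0,"ry":0,"rz":0,"fingers":-1}
  force: 40

```text
clock: 1.47
ee_pos: [536.1, -323.8, 404.7]
orientation: [3.086, 0.588, 0.0]
contact_force: [0.4, 0.2, 0.2]
width: 85.6
finger_force: 0.0
```

Call:
drive_tool:
  moves:
    - {"tx":0,"ty":0,"tz":0.2,"rx":0,"ry":0,"rz":-1,"fingers":-1}
    - {"tx":0,"ty":0,"tz":0.2,"rx":0,"ry":0,"rz":-1,"fingers":-1}
    - {"tx":0,"ty":0,"tz":0.2,"rx":0,"ry":0,"rz":-1,"fingers":-1}
    - {"tx":0,"ty":0,"tz":0.2,"rx":0,"ry":0,"rz":-1,"fingers":-1}
    - {"tx":0,"ty":0,"tz":0.2,"rx":0,"ry":0,"rz":-1,"fingers":-1}
    - {"tx":0,"ty":0,"tz":0.2,"rx":0,"ry":0,"rz":-1,"fingers":-1}
    - {"tx":0,"ty":0,"tz":0.2,"rx":0,"ry":0,"rz":-1,"fingers":-1}
    - {"tx":0,"ty":0,"tz":0.2,"rx":0,"ry":0,"rz":-1,"fingers":-1}
    - {"tx":0,"ty":0,"tz":0.2,"rx":0,"ry":0,"rz":-1,"fingers":-1}
    - {"tx":0,"ty":0,"tz":0.2,"rx":0,"ry":0,"rz":-1,"fingers":-1}
    - {"tx":0,"ty":0,"tz":0.2,"rx":0,"ry":0,"rz":-1,"fingers":-1}
    - {"tx":0,"ty":0,"tz":0.2,"rx":0,"ry":0,"rz":-1,"fingers":-1}
    - {"tx":0,"ty":0,"tz":0.2,"rx":0,"ry":0,"rz":-1,"fingers":-1}
    - {"tx":0,"ty":0,"tz":0.2,"rx":0,"ry":0,"rz":-1,"fingers":-1}
    - {"tx":0,"ty":0,"tz":0.2,"rx":0,"ry":0,"rz":-1,"fingers":-1}
    - {"tx":0,"ty":0,"tz":0.2,"rx":0,"ry":0,"rz":-1,"fingers":-1}
    - {"tx":0,"ty":0,"tz":0.2,"rx":0,"ry":0,"rz":-1,"fingers":-1}
    - {"tx":0,"ty":0,"tz":0.2,"rx":0,"ry":0,"rz":-1,"fingers":-1}
    - {"tx":0,"ty":0,"tz":0.2,"rx":0,"ry":0,"rz":-1,"fingers":-1}
    - {"tx":0,"ty":0,"tz":0.2,"rx":0,"ry":0,"rz":-1,"fingers":-1}

```text
clock: 3.13
ee_pos: [535.1, -324.9, 284.3]
orientation: [-1.982, -2.438, -0.0]
contact_force: [0.1, -0.3, -0.1]
width: 85.3
finger_force: 0.0
```

Call:
drive_tool:
  moves:
    - {"tx":0,"ty":0,"tz":0.2,"rx":0,"ry":0,"rz":-1,"fingers":-1}
    - {"tx":0,"ty":0,"tz":0.2,"rx":0,"ry":0,"rz":-1,"fingers":-1}
    - {"tx":0,"ty":0,"tz":0,"rx":0,"ry":0,"rz":0,"fingers":-1}
    - {"tx":0,"ty":0,"tz":0,"rx":0,"ry":0,"rz":0,"fingers":-1}

```text
clock: 3.47
ee_pos: [534.9, -324.8, 272.2]
orientation: [-1.813, -2.564, -0.0]
contact_force: [-0.7, 0.6, -0.0]
width: 85.8
finger_force: 0.0
```

```bash
cat > g.py <<'E'
from h import *
from scipy.spatial.transform import Rotation as Ro
T={'p':{'bar':(535.3,-326.2,19.3),'rondel':(515.7,-266,16.8),'hexagon':(498.1,-206.4,19),'tile':(478.2,-151.5,28)},
's':{'tile':(585,306,-28.7),'hexagon':(555.3,251.6,-28.7),'rondel':(525.5,197.2,-28.7),'bar':(495.8,142.8,-28.7)}}
def go(w,k,z):
    s=env.read_state(); M=Ro.from_rotvec(s['orientation']).as_matrix(); p=s['ee_pos']
    x,y,a=T[w][k]; yaw=np.degrees(np.arctan2(M[1,1],M[0,1]))
    d=np.array([x,y,z])-p; t=M.T@d
    print('t',round(s['clock'],2),'pos',p.round(1),'yaw',yaw.round(2),'tilt',M[:,2].round(3),'w',round(s['width'],1))
    print('units txyz',(t/30).round(2),'rz',((yaw-a)/4).round(2),'F',s['contact_force'].round(1),s['finger_force'],env.finger_overhang)
    # translation in the final yaw
    b=np.radians(a); F=np.array([[np.cos(b+np.pi/2),np.sin(b+np.pi/2)],[np.cos(b),np.sin(b)]])
    print('after turn txy',(F@d[:2]/30).round(2))
E
python3 -c "
from g import *
go('p','bar',198)"
```

```text
t 3.47 pos [ 534.9 -324.8  272.2] yaw 19.49 tilt [-0.001  0.001 -1.   ] w 85.8
units txyz [-0.05 -0.    2.47] rz 0.05 F [-0.7  0.6 -0. ] 0.0 173.4
after turn txy [-0.05 -0.  ]
```

Call:
drive_tool:
  moves:
    - {"tx":-0.05,"ty":0,"tz":0.4,"rx":0,"ry":0,"rz":0.05,"fingers":-1}
    - {"tx":0,"ty":0,"tz":0.4,"rx":0,"ry":0,"rz":0,"fingers":-1}
    - {"tx":0,"ty":0,"tz":0.4,"rx":0,"ry":0,"rz":0,"fingers":-1}
    - {"tx":0,"ty":0,"tz":0.4,"rx":0,"ry":0,"rz":0,"fingers":-1}
    - {"tx":0,"ty":0,"tz":0.4,"rx":0,"ry":0,"rz":0,"fingers":-1}
    - {"tx":0,"ty":0,"tz":0.4,"rx":0,"ry":0,"rz":0,"fingers":-1}
    - {"tx":0,"ty":0,"tz":0,"rx":0,"ry":0,"rz":0,"fingers":-1}

```text
clock: 4.05
ee_pos: [534.1, -325.2, 196.6]
orientation: [-1.812, -2.558, -0.0]
contact_force: [-0.5, 0.7, -1.3]
width: 85.1
finger_force: 0.0
```

Call:
drive_tool:
  moves:
    - {"tx":0,"ty":0,"tz":0,"rx":0,"ry":0,"rz":0,"fingers":1}
    - {"tx":0,"ty":0,"tz":0,"rx":0,"ry":0,"rz":0,"fingers":1}
    - {"tx":0,"ty":0,"tz":0,"rx":0,"ry":0,"rz":0,"fingers":1}
    - {"tx":0,"ty":0,"tz":0,"rx":0,"ry":0,"rz":0,"fingers":1}
    - {"tx":0,"ty":0,"tz":0,"rx":0,"ry":0,"rz":0,"fingers":1}
    - {"tx":0,"ty":0,"tz":0,"rx":0,"ry":0,"rz":0,"fingers":1}
    - {"tx":0,"ty":0,"tz":0,"rx":0,"ry":0,"rz":0,"fingers":1}
    - {"tx":0,"ty":0,"tz":0,"rx":0,"ry":0,"rz":0,"fingers":1}
    - {"tx":0,"ty":0,"tz":0,"rx":0,"ry":0,"rz":0,"fingers":1}
    - {"tx":0,"ty":0,"tz":0,"rx":0,"ry":0,"rz":0,"fingers":1}

```text
clock: 4.88
ee_pos: [536.3, -326.8, 202.0]
orientation: [1.814, 2.562, -0.0]
contact_force: [0.8, 0.7, 5.8]
width: 46.6
finger_force: 42.0
```

```bash
python3 -c "
from g import *
go('s','bar',270)
c=cap('scene'); im=c['pixels'][230:430,80:340,::-1]; cv2.imwrite('pics/grip1.png',cv2.resize(im,None,fx=3,fy=3))"
```

```text
t 4.88 pos [ 536.3 -326.8  202. ] yaw 19.39 tilt [ 0.002 -0.002 -1.   ] w 46.6
units txyz [15.21  3.93 -2.29] rz 12.02 F [0.8 0.7 5.8] 41.96571171283722 173.4
after turn txy [13.08 -8.7 ]
```

View pics/grip1.png

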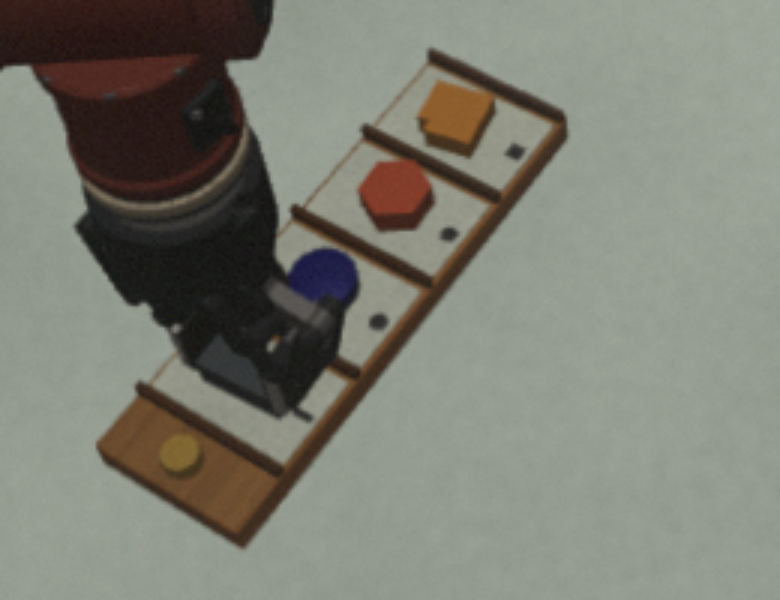

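The crop shows the gripper holding the bar, with opening and grip force consistent with a 48 mm bar. Hexagon, rondel and tile are untouched. I'll lift it and turn while rising.

Call:
drive_tool:
  moves:
    - {"tx":0,"ty":0,"tz":-0.5,"rx":0,"ry":0,"rz":0,"fingers":1}
    - {"tx":0,"ty":0,"tz":-0.5,"rx":0,"ry":0,"rz":0,"fingers":1}
    - {"tx":0,"ty":0,"tz":-0.5,"rx":0,"ry":0,"rz":0,"fingers":1}
    - {"tx":0,"ty":0,"tz":-0.5,"rx":0,"ry":0,"rz":1,"fingers":1}
    - {"tx":0,"ty":0,"tz":-0.5,"rx":0,"ry":0,"rz":1,"fingers":1}
    - {"tx":0,"ty":0,"tz":0,"rx":0,"ry":0,"rz":1,"fingers":1}
    - {"tx":0,"ty":0,"tz":0,"rx":0,"ry":0,"rz":1,"fingers":1}
    - {"tx":0,"ty":0,"tz":0,"rx":0,"ry":0,"rz":1,"fingers":1}
    - {"tx":0,"ty":0,"tz":0,"rx":0,"ry":0,"rz":1,"fingers":1}
    - {"tx":0,"ty":0,"tz":0,"rx":0,"ry":0,"rz":1,"fingers":1}
    - {"tx":0,"ty":0,"tz":0,"rx":0,"ry":0,"rz":1,"fingers":1}
    - {"tx":0,"ty":0,"tz":0,"rx":0,"ry":0,"rz":1,"fingers":1}
    - {"tx":0,"ty":0,"tz":0,"rx":0,"ry":0,"rz":1,"fingers":1}
    - {"tx":0,"ty":0,"tz":0,"rx":0,"ry":0,"rz":1,"fingers":1}
    - {"tx":0,"ty":0,"tz":0,"rx":0,"ry":0,"rz":1,"fingers":1}
    - {"tx":0,"ty":0,"tz":0,"rx":0,"ry":0,"rz":0,"fingers":1}

```text
clock: 6.27
ee_pos: [535.2, -326.0, 275.6]
orientation: [-2.701, -1.602, 0.001]
contact_force: [0.1, -0.3, -0.8]
width: 46.7
finger_force: 41.4
```

```bash
python3 -c "
from g import *
go('s','bar',270)
for i in range(4):
    capture('top');s=env.read_state();print(s['ee_pos'].round(1),s['width'].round(1),s['contact_force'].round(1))
c=cap('scene'); im=c['pixels'][230:430,80:340,::-1]; cv2.imwrite('pics/lift1.png',cv2.resize(im,None,fx=3,fy=3))"
```

```text
t 6.27 pos [ 535.2 -326.   275.6] yaw -28.67 tilt [-0.001  0.001 -1.   ] w 46.7
units txyz [13.08 -8.65  0.2 ] rz 0.01 F [ 0.1 -0.3 -0.8] 41.3606858253479 173.4
after turn txy [13.08 -8.66]Traceback (most recent call last):
  File "<string>", line 5, in <module>
    capture('top');s=env.read_state();print(s['ee_pos'].round(1),s['width'].round(1),s['contact_force'].round(1))
                                                                 ^^^^^^^^^^^^^^^^
AttributeError: 'float' object has no attribute 'round'
```

Call:
drive_tool:
  moves:
    - {"tx":0.4,"ty":-0.28,"tz":0,"rx":0,"ry":0,"rz":0,"fingers":1}
    - {"tx":0.87,"ty":-0.57,"tz":0,"rx":0,"ry":0,"rz":0,"fingers":1}
    - {"tx":0.87,"ty":-0.57,"tz":0,"rx":0,"ry":0,"rz":0,"fingers":1}
    - {"tx":0.87,"ty":-0.57,"tz":0,"rx":0,"ry":0,"rz":0,"fingers":1}
    - {"tx":0.87,"ty":-0.57,"tz":0,"rx":0,"ry":0,"rz":0,"fingers":1}
    - {"tx":0.87,"ty":-0.57,"tz":0,"rx":0,"ry":0,"rz":0,"fingers":1}
    - {"tx":0.87,"ty":-0.57,"tz":0,"rx":0,"ry":0,"rz":0,"fingers":1}
    - {"tx":0.87,"ty":-0.57,"tz":0,"rx":0,"ry":0,"rz":0,"fingers":1}
    - {"tx":0.87,"ty":-0.57,"tz":0,"rx":0,"ry":0,"rz":0,"fingers":1}
    - {"tx":0.87,"ty":-0.57,"tz":0,"rx":0,"ry":0,"rz":0,"fingers":1}
    - {"tx":0.87,"ty":-0.57,"tz":0,"rx":0,"ry":0,"rz":0,"fingers":1}
    - {"tx":0.87,"ty":-0.57,"tz":0,"rx":0,"ry":0,"rz":0,"fingers":1}
    - {"tx":0.87,"ty":-0.57,"tz":0,"rx":0,"ry":0,"rz":0,"fingers":1}
    - {"tx":0.87,"ty":-0.57,"tz":0,"rx":0,"ry":0,"rz":0,"fingers":1}
    - {"tx":0.87,"ty":-0.57,"tz":0,"rx":0,"ry":0,"rz":0,"fingers":1}
    - {"tx":0.5,"ty":-0.4,"tz":0,"rx":0,"ry":0,"rz":0,"fingers":1}
    - {"tx":0,"ty":0,"tz":0,"rx":0,"ry":0,"rz":0,"fingers":1}
    - {"tx":0,"ty":0,"tz":0,"rx":0,"ry":0,"rz":0,"fingers":1}

```text
clock: 7.82
ee_pos: [494.4, 143.8, 275.6]
orientation: [-2.698, -1.609, 0.001]
contact_force: [-0.5, -0.6, -0.4]
width: 46.1
finger_force: 41.4
```

```bash
python3 -c "
from g import *
go('s','bar',224.5)
for n,(a,b,e,f) in dict(scene=(100,270,310,510),top=(150,350,100,300)).items():
    c=cap(n); im=c['pixels'][a:b,e:f,::-1]; cv2.imwrite('pics/over_%s.png'%n,cv2.resize(im,None,fx=3,fy=3))"
```

```text
t 7.82 pos [494.4 143.8 275.6] yaw -28.38 tilt [-0.001 -0.    -1.   ] w 46.1
units txyz [-0.01  0.06  1.7 ] rz 0.08 F [-0.5 -0.6 -0.4] 41.35526418685913 173.4
after turn txy [-0.01  0.06]
```

View pics/over_scene.png

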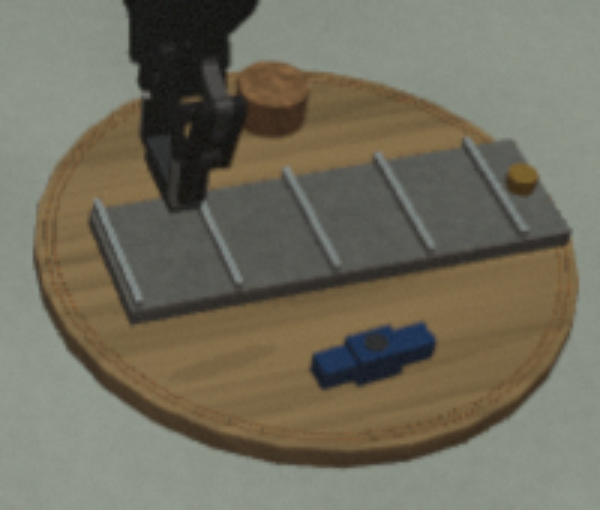

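The crop shows the bar held over the setting rack's far bay (gripper near (190,180) in the crop), clear of the cork and hammer. I'll lower it.

Call:
drive_tool:
  moves:
    - {"tx":0,"ty":0.04,"tz":0.4,"rx":0,"ry":0,"rz":0,"fingers":1}
    - {"tx":0,"ty":0,"tz":0.4,"rx":0,"ry":0,"rz":0,"fingers":1}
    - {"tx":0,"ty":0,"tz":0.4,"rx":0,"ry":0,"rz":0,"fingers":1}
    - {"tx":0,"ty":0,"tz":0.3,"rx":0,"ry":0,"rz":0,"fingers":1}
    - {"tx":0,"ty":0,"tz":0.15,"rx":0,"ry":0,"rz":0,"fingers":1}
    - {"tx":0,"ty":0,"tz":0.05,"rx":0,"ry":0,"rz":0,"fingers":1}
    - {"tx":0,"ty":0,"tz":0,"rx":0,"ry":0,"rz":0,"fingers":1}
    - {"tx":0,"ty":0,"tz":0,"rx":0,"ry":0,"rz":0,"fingers":1}

```text
clock: 8.58
ee_pos: [496.1, 141.7, 225.0]
orientation: [-2.701, -1.603, 0.005]
contact_force: [-6.0, -0.7, 8.1]
width: 46.4
finger_force: 42.4
```

Call:
drive_tool:
  moves:
    - {"tx":0,"ty":0,"tz":0,"rx":0,"ry":0,"rz":0,"fingers":-1}
    - {"tx":0,"ty":0,"tz":0,"rx":0,"ry":0,"rz":0,"fingers":-1}
    - {"tx":0,"ty":0,"tz":0,"rx":0,"ry":0,"rz":0,"fingers":-1}
    - {"tx":0,"ty":0,"tz":0,"rx":0,"ry":0,"rz":0,"fingers":-1}
    - {"tx":0,"ty":0,"tz":0,"rx":0,"ry":0,"rz":0,"fingers":-1}
    - {"tx":0,"ty":0,"tz":0,"rx":0,"ry":0,"rz":0,"fingers":-1}
    - {"tx":0,"ty":0,"tz":-0.4,"rx":0,"ry":0,"rz":0,"fingers":-1}
    - {"tx":0,"ty":0,"tz":-0.5,"rx":0,"ry":0,"rz":0,"fingers":-1}
    - {"tx":0,"ty":0,"tz":-0.5,"rx":0,"ry":0,"rz":0,"fingers":-1}
    - {"tx":0,"ty":0,"tz":-0.4,"rx":0,"ry":0,"rz":0,"fingers":-1}
    - {"tx":0,"ty":0,"tz":0,"rx":0,"ry":0,"rz":0,"fingers":-1}

```text
clock: 9.5
ee_pos: [498.1, 142.3, 282.5]
orientation: [2.699, 1.602, 0.01]
contact_force: [0.3, 0.2, 0.8]
width: 85.2
finger_force: 0.0
```

```bash
python3 -c "
from g import *
go('p','rondel',270)"
```

```text
t 9.5 pos [498.1 142.3 282.5] yaw -28.61 tilt [ 0.007  0.001 -1.   ] w 85.2
units txyz [-11.67   7.03   0.41] rz -11.35 F [0.3 0.2 0.8] 0.0 173.4
after turn txy [-13.2   -3.37]
```

Call:
drive_tool:
  moves:
    - {"tx":-0.42,"ty":0.25,"tz":0,"rx":0,"ry":0,"rz":0,"fingers":-1}
    - {"tx":-0.85,"ty":0.51,"tz":0,"rx":0,"ry":0,"rz":0,"fingers":-1}
    - {"tx":-0.85,"ty":0.51,"tz":0,"rx":0,"ry":0,"rz":0,"fingers":-1}
    - {"tx":-0.85,"ty":0.51,"tz":0,"rx":0,"ry":0,"rz":0,"fingers":-1}
    - {"tx":-0.85,"ty":0.51,"tz":0,"rx":0,"ry":0,"rz":0,"fingers":-1}
    - {"tx":-0.85,"ty":0.51,"tz":0,"rx":0,"ry":0,"rz":0,"fingers":-1}
    - {"tx":-0.85,"ty":0.51,"tz":0,"rx":0,"ry":0,"rz":0,"fingers":-1}
    - {"tx":-0.85,"ty":0.51,"tz":0,"rx":0,"ry":0,"rz":0,"fingers":-1}
    - {"tx":-0.85,"ty":0.51,"tz":0,"rx":0,"ry":0,"rz":0,"fingers":-1}
    - {"tx":-0.85,"ty":0.51,"tz":0,"rx":0,"ry":0,"rz":0,"fingers":-1}
    - {"tx":-0.85,"ty":0.51,"tz":0,"rx":0,"ry":0,"rz":0,"fingers":-1}
    - {"tx":-0.85,"ty":0.51,"tz":0,"rx":0,"ry":0,"rz":0,"fingers":-1}
    - {"tx":-0.85,"ty":0.51,"tz":0,"rx":0,"ry":0,"rz":0,"fingers":-1}
    - {"tx":-0.85,"ty":0.51,"tz":0,"rx":0,"ry":0,"rz":0,"fingers":-1}
    - {"tx":-0.2,"ty":0.15,"tz":0,"rx":0,"ry":0,"rz":0,"fingers":-1}
    - {"tx":0,"ty":0,"tz":0,"rx":0,"ry":0,"rz":-0.85,"fingers":-1}

```text
clock: 10.83
ee_pos: [514.0, -268.7, 278.7]
orientation: [2.654, 1.68, 0.0]
contact_force: [-0.2, 0.7, 1.3]
width: 85.3
finger_force: 0.0
```

Call:
drive_tool:
  moves:
    - {"tx":0,"ty":0,"tz":0,"rx":0,"ry":0,"rz":-1,"fingers":-1}
    - {"tx":0,"ty":0,"tz":0,"rx":0,"ry":0,"rz":-1,"fingers":-1}
    - {"tx":0,"ty":0,"tz":0,"rx":0,"ry":0,"rz":-1,"fingers":-1}
    - {"tx":0,"ty":0,"tz":0,"rx":0,"ry":0,"rz":-1,"fingers":-1}
    - {"tx":0,"ty":0,"tz":0,"rx":0,"ry":0,"rz":-1,"fingers":-1}
    - {"tx":0,"ty":0,"tz":0,"rx":0,"ry":0,"rz":-1,"fingers":-1}
    - {"tx":0,"ty":0,"tz":0,"rx":0,"ry":0,"rz":-1,"fingers":-1}
    - {"tx":0,"ty":0,"tz":0,"rx":0,"ry":0,"rz":-1,"fingers":-1}
    - {"tx":0,"ty":0,"tz":0,"rx":0,"ry":0,"rz":-1,"fingers":-1}
    - {"tx":0,"ty":0,"tz":0,"rx":0,"ry":0,"rz":-1,"fingers":-1}
    - {"tx":0,"ty":0,"tz":0,"rx":0,"ry":0,"rz":-0.5,"fingers":-1}
    - {"tx":0,"ty":0,"tz":0,"rx":0,"ry":0,"rz":0,"fingers":-1}
    - {"tx":0,"ty":0,"tz":0,"rx":0,"ry":0,"rz":0,"fingers":-1}

```text
clock: 11.92
ee_pos: [513.9, -265.8, 278.3]
orientation: [-1.874, -2.521, -0.0]
contact_force: [0.3, 0.5, -0.3]
width: 85.2
finger_force: 0.0
```

Run:
```python
from g import *
go('p','rondel',203)
from m import *
for n in('top','scene'):
    c=cap(n);P=points(c);
    q=topxy(c,P,mask(c,(60,0,20),(125,60,75)),62,(496,143),32)
    (cx,cy),(w,h),a=cv2.minAreaRect(q[:,:2].astype(np.float32)); print(n,len(q),np.median(q[:,2]),np.round([cx,cy,w,h,a],1))
    if n=='top': cv2.imwrite('pics/bar_set.png',cv2.resize(c['pixels'][150:350,100:300,::-1],None,fx=3,fy=3))
```

```text
t 11.92 pos [ 513.9 -265.8  278.3] yaw 16.75 tilt [-0.001  0.001 -1.   ] w 85.2
units txyz [-0.03  0.06  2.51] rz -0.01 F [ 0.3  0.5 -0.3] 0.0 173.4
after turn txy [-0.02  0.06]
top 39 61.565310089602804 [495.3 141.6  20.1  48.2  61. ]
scene 132 62.019883829929825 [497.2 143.4  18.9  47.5  62.8]
```

View pics/bar_set.png

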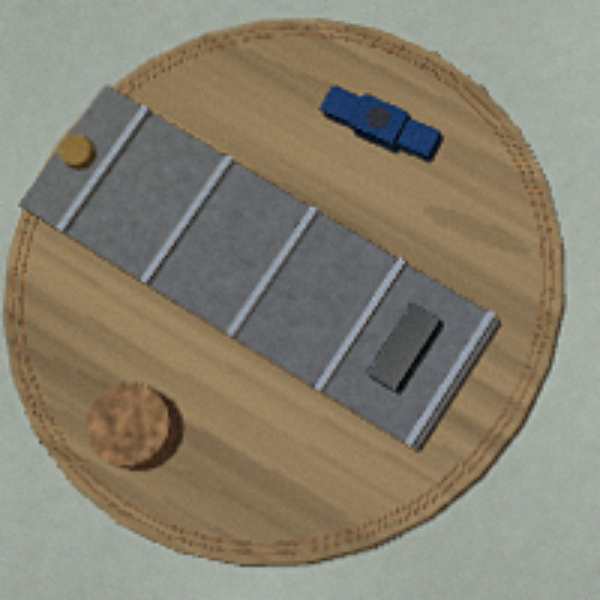

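The bar lies centred and square in the bay farthest from the stud (crop (407,348)). Next is the rondel.

Call:
drive_tool:
  moves:
    - {"tx":0,"ty":0.05,"tz":0.4,"rx":0,"ry":0,"rz":0,"fingers":-1}
    - {"tx":0,"ty":0,"tz":0.5,"rx":0,"ry":0,"rz":0,"fingers":-1}
    - {"tx":0,"ty":0,"tz":0.5,"rx":0,"ry":0,"rz":0,"fingers":-1}
    - {"tx":0,"ty":0,"tz":0.5,"rx":0,"ry":0,"rz":0,"fingers":-1}
    - {"tx":0,"ty":0,"tz":0.4,"rx":0,"ry":0,"rz":0,"fingers":-1}
    - {"tx":0,"ty":0,"tz":0.2,"rx":0,"ry":0,"rz":0,"fingers":-1}
    - {"tx":0,"ty":0,"tz":0,"rx":0,"ry":0,"rz":0,"fingers":1}
    - {"tx":0,"ty":0,"tz":0,"rx":0,"ry":0,"rz":0,"fingers":1}
    - {"tx":0,"ty":0,"tz":0,"rx":0,"ry":0,"rz":0,"fingers":1}
    - {"tx":0,"ty":0,"tz":0,"rx":0,"ry":0,"rz":0,"fingers":1}
    - {"tx":0,"ty":0,"tz":0,"rx":0,"ry":0,"rz":0,"fingers":1}
    - {"tx":0,"ty":0,"tz":0,"rx":0,"ry":0,"rz":0,"fingers":1}
    - {"tx":0,"ty":0,"tz":0,"rx":0,"ry":0,"rz":0,"fingers":1}
    - {"tx":0,"ty":0,"tz":0,"rx":0,"ry":0,"rz":0,"fingers":1}
    - {"tx":0,"ty":0,"tz":0,"rx":0,"ry":0,"rz":0,"fingers":1}
    - {"tx":0,"ty":0,"tz":0,"rx":0,"ry":0,"rz":0,"fingers":1}

```text
clock: 13.35
ee_pos: [516.1, -266.3, 205.3]
orientation: [1.872, 2.52, 0.0]
contact_force: [-1.2, 0.3, 5.7]
width: 30.1
finger_force: 39.5
```

```bash
python3 -c "
from g import *
go('s','rondel',228)
c=cap('scene'); im=c['pixels'][250:410,100:300,::-1]; cv2.imwrite('pics/grip2.png',cv2.resize(im,None,fx=3,fy=3))"
```

```text
t 13.35 pos [ 516.1 -266.3  205.3] yaw 16.79 tilt [ 0.002 -0.001 -1.   ] w 30.1
units txyz [14.7   4.77 -0.78] rz 11.37 F [-1.2  0.3  5.7] 39.45505398558453 173.4
after turn txy [13.7  -7.14]
```

View pics/grip2.png

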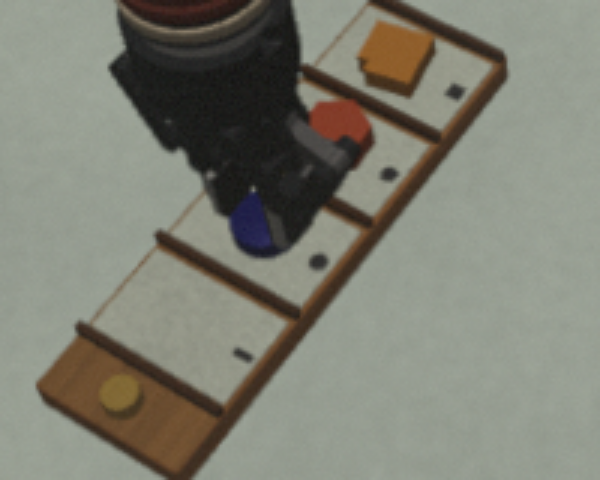

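The gripper holds the rondel at crop (258,222), but the opening of 30 mm is under its 36 mm. I'll lift a little and look.

Call:
drive_tool:
  moves:
    - {"tx":0,"ty":0,"tz":-0.2,"rx":0,"ry":0,"rz":0,"fingers":1}
    - {"tx":0,"ty":0,"tz":-0.5,"rx":0,"ry":0,"rz":0,"fingers":1}
    - {"tx":0,"ty":0,"tz":-0.5,"rx":0,"ry":0,"rz":0,"fingers":1}
    - {"tx":0,"ty":0,"tz":-0.5,"rx":0,"ry":0,"rz":0,"fingers":1}
    - {"tx":0,"ty":0,"tz":-0.5,"rx":0,"ry":0,"rz":0,"fingers":1}
    - {"tx":0,"ty":0,"tz":0,"rx":0,"ry":0,"rz":0,"fingers":1}

```text
clock: 13.9
ee_pos: [516.7, -266.7, 273.4]
orientation: [1.869, 2.516, 0.0]
contact_force: [0.1, -1.1, 0.2]
width: 30.0
finger_force: 39.5
```

```bash
python3 -c "
from g import *
go('s','rondel',228)
c=cap('scene'); im=c['pixels'][210:410,80:340,::-1]; cv2.imwrite('pics/lift2.png',cv2.resize(im,None,fx=3,fy=3))
from m import *
P=points(c);s=(mask(c,(110,90,40),(135,255,255))>0)&(c['z_map']>0);q=P[s];q=q[np.hypot(q[:,0]-516,q[:,1]+266)<50];print(len(q),q.mean(0),q.min(0),q.max(0))"
```

```text
t 13.9 pos [ 516.7 -266.7  273.4] yaw 16.8 tilt [ 0.006 -0.004 -1.   ] w 30.0
units txyz [14.73  4.74  1.45] rz 11.37 F [ 0.1 -1.1  0.2] 39.54813257907517 173.4
after turn txy [13.7  -7.17]
191 [ 517.85124947 -272.84102574  102.05452355] [ 502.13450085 -283.42413487   97.39100465] [ 536.38027043 -260.20867006  105.46243062]
```

View pics/lift2.png

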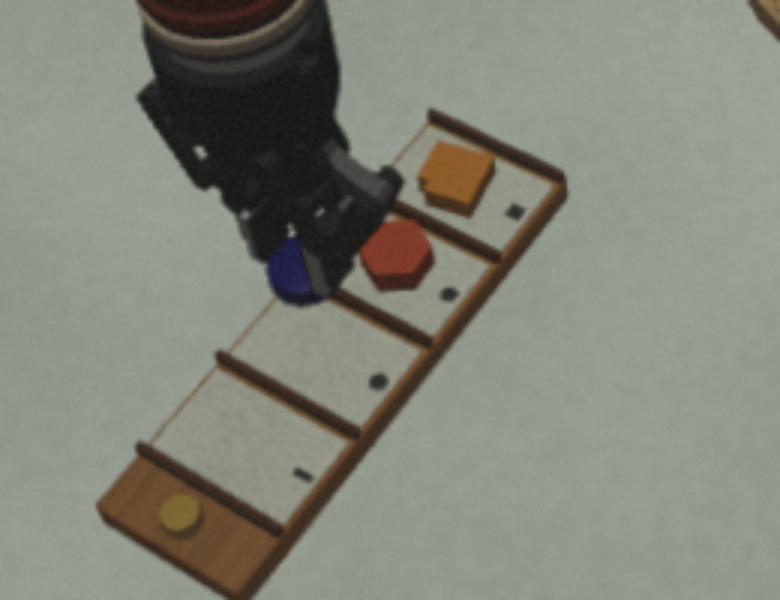

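The rondel hangs level and centred in the gripper: its y span of -283 and its top at about 104 mm agree. I'll turn and carry it.

Call:
drive_tool:
  moves:
    - {"tx":0,"ty":0,"tz":0,"rx":0,"ry":0,"rz":0.4,"fingers":1}
    - {"tx":0,"ty":0,"tz":0,"rx":0,"ry":0,"rz":1,"fingers":1}
    - {"tx":0,"ty":0,"tz":0,"rx":0,"ry":0,"rz":1,"fingers":1}
    - {"tx":0,"ty":0,"tz":0,"rx":0,"ry":0,"rz":1,"fingers":1}
    - {"tx":0,"ty":0,"tz":0,"rx":0,"ry":0,"rz":1,"fingers":1}
    - {"tx":0,"ty":0,"tz":0,"rx":0,"ry":0,"rz":1,"fingers":1}
    - {"tx":0,"ty":0,"tz":0,"rx":0,"ry":0,"rz":1,"fingers":1}
    - {"tx":0,"ty":0,"tz":0,"rx":0,"ry":0,"rz":1,"fingers":1}
    - {"tx":0,"ty":0,"tz":0,"rx":0,"ry":0,"rz":1,"fingers":1}
    - {"tx":0,"ty":0,"tz":0,"rx":0,"ry":0,"rz":1,"fingers":1}
    - {"tx":0,"ty":0,"tz":0,"rx":0,"ry":0,"rz":1,"fingers":1}
    - {"tx":0,"ty":0,"tz":0,"rx":0,"ry":0,"rz":1,"fingers":1}

```text
clock: 14.95
ee_pos: [514.8, -265.5, 268.0]
orientation: [-2.705, -1.593, 0.002]
contact_force: [-0.1, 0.4, -0.8]
width: 30.1
finger_force: 39.5
```

Call:
drive_tool:
  moves:
    - {"tx":0.45,"ty":-0.25,"tz":0,"rx":0,"ry":0,"rz":0,"fingers":1}
    - {"tx":0.9,"ty":-0.47,"tz":0,"rx":0,"ry":0,"rz":0,"fingers":1}
    - {"tx":0.9,"ty":-0.47,"tz":0,"rx":0,"ry":0,"rz":0,"fingers":1}
    - {"tx":0.9,"ty":-0.47,"tz":0,"rx":0,"ry":0,"rz":0,"fingers":1}
    - {"tx":0.9,"ty":-0.47,"tz":0,"rx":0,"ry":0,"rz":0,"fingers":1}
    - {"tx":0.9,"ty":-0.47,"tz":0,"rx":0,"ry":0,"rz":0,"fingers":1}
    - {"tx":0.9,"ty":-0.47,"tz":0,"rx":0,"ry":0,"rz":0,"fingers":1}
    - {"tx":0.9,"ty":-0.47,"tz":0,"rx":0,"ry":0,"rz":0,"fingers":1}
    - {"tx":0.9,"ty":-0.47,"tz":0,"rx":0,"ry":0,"rz":0,"fingers":1}
    - {"tx":0.9,"ty":-0.47,"tz":0,"rx":0,"ry":0,"rz":0,"fingers":1}
    - {"tx":0.9,"ty":-0.47,"tz":0,"rx":0,"ry":0,"rz":0,"fingers":1}
    - {"tx":0.9,"ty":-0.47,"tz":0,"rx":0,"ry":0,"rz":0,"fingers":1}
    - {"tx":0.9,"ty":-0.47,"tz":0,"rx":0,"ry":0,"rz":0,"fingers":1}
    - {"tx":0.9,"ty":-0.47,"tz":0,"rx":0,"ry":0,"rz":0,"fingers":1}
    - {"tx":0.9,"ty":-0.47,"tz":0,"rx":0,"ry":0,"rz":0,"fingers":1}
    - {"tx":0.65,"ty":-0.34,"tz":0,"rx":0,"ry":0,"rz":0,"fingers":1}
    - {"tx":0,"ty":0,"tz":0,"rx":0,"ry":0,"rz":0,"fingers":1}
    - {"tx":0,"ty":0,"tz":0,"rx":0,"ry":0,"rz":0,"fingers":1}

```text
clock: 16.45
ee_pos: [523.8, 199.3, 268.7]
orientation: [-2.7, -1.604, 0.003]
contact_force: [-0.1, 0.2, -0.3]
width: 29.8
finger_force: 39.6
```

```bash
python3 -c "
from g import *
go('s','rondel',228)"
```

```text
t 16.45 pos [523.8 199.3 268.7] yaw -28.57 tilt [-0.002 -0.001 -1.   ] w 29.8
units txyz [-0.03  0.08  1.36] rz 0.03 F [-0.1  0.2 -0.3] 39.55375580233522 173.4
after turn txy [-0.03  0.08]
```

Call:
drive_tool:
  moves:
    - {"tx":0,"ty":0.06,"tz":0.4,"rx":0,"ry":0,"rz":0,"fingers":1}
    - {"tx":0,"ty":0,"tz":0.4,"rx":0,"ry":0,"rz":0,"fingers":1}
    - {"tx":0,"ty":0,"tz":0.35,"rx":0,"ry":0,"rz":0,"fingers":1}
    - {"tx":0,"ty":0,"tz":0.15,"rx":0,"ry":0,"rz":0,"fingers":1}
    - {"tx":0,"ty":0,"tz":0.1,"rx":0,"ry":0,"rz":0,"fingers":1}
    - {"tx":0,"ty":0,"tz":0,"rx":0,"ry":0,"rz":0,"fingers":1}
    - {"tx":0,"ty":0,"tz":0,"rx":0,"ry":0,"rz":0,"fingers":1}

```text
clock: 17.03
ee_pos: [526.1, 195.9, 228.3]
orientation: [-2.704, -1.597, 0.008]
contact_force: [-6.2, -2.2, 11.2]
width: 30.3
finger_force: 46.3
```

Call:
drive_tool:
  moves:
    - {"tx":0,"ty":0,"tz":0,"rx":0,"ry":0,"rz":0,"fingers":-1}
    - {"tx":0,"ty":0,"tz":0,"rx":0,"ry":0,"rz":0,"fingers":-1}
    - {"tx":0,"ty":0,"tz":0,"rx":0,"ry":0,"rz":0,"fingers":-1}
    - {"tx":0,"ty":0,"tz":0,"rx":0,"ry":0,"rz":0,"fingers":-1}
    - {"tx":0,"ty":0,"tz":0,"rx":0,"ry":0,"rz":0,"fingers":-1}
    - {"tx":0,"ty":0,"tz":0,"rx":0,"ry":0,"rz":0,"fingers":-1}
    - {"tx":0,"ty":0,"tz":0,"rx":0,"ry":0,"rz":0,"fingers":-1}
    - {"tx":0,"ty":0,"tz":-0.4,"rx":0,"ry":0,"rz":0,"fingers":-1}
    - {"tx":0,"ty":0,"tz":-0.5,"rx":0,"ry":0,"rz":0,"fingers":-1}
    - {"tx":0,"ty":0,"tz":-0.5,"rx":0,"ry":0,"rz":0,"fingers":-1}
    - {"tx":0,"ty":0,"tz":-0.2,"rx":0,"ry":0,"rz":0,"fingers":-1}
    - {"tx":0,"ty":0,"tz":0,"rx":0,"ry":0,"rz":0,"fingers":-1}
    - {"tx":0,"ty":0,"tz":0,"rx":0,"ry":0,"rz":0,"fingers":-1}

```text
clock: 18.12
ee_pos: [526.8, 197.1, 276.4]
orientation: [2.704, 1.599, 0.002]
contact_force: [-0.3, -0.0, 0.2]
width: 85.5
finger_force: 0.0
```

```bash
python3 -c "
from g import *
go('p','hexagon',270)"
```

```text
t 18.12 pos [526.8 197.1 276.4] yaw -28.8 tilt [ 0.001  0.    -1.   ] w 85.5
units txyz [-12.25   5.64   0.21] rz -11.95 F [-0.3 -0.   0.2] 0.0 173.4
after turn txy [-12.41  -5.28]
```

Call:
drive_tool:
  moves:
    - {"tx":-0.45,"ty":0.2,"tz":0,"rx":0,"ry":0,"rz":0,"fingers":-1}
    - {"tx":-0.9,"ty":0.41,"tz":0,"rx":0,"ry":0,"rz":0,"fingers":-1}
    - {"tx":-0.9,"ty":0.41,"tz":0,"rx":0,"ry":0,"rz":0,"fingers":-1}
    - {"tx":-0.9,"ty":0.41,"tz":0,"rx":0,"ry":0,"rz":0,"fingers":-1}
    - {"tx":-0.9,"ty":0.41,"tz":0,"rx":0,"ry":0,"rz":0,"fingers":-1}
    - {"tx":-0.9,"ty":0.41,"tz":0,"rx":0,"ry":0,"rz":0,"fingers":-1}
    - {"tx":-0.9,"ty":0.41,"tz":0,"rx":0,"ry":0,"rz":0,"fingers":-1}
    - {"tx":-0.9,"ty":0.41,"tz":0,"rx":0,"ry":0,"rz":0,"fingers":-1}
    - {"tx":-0.9,"ty":0.41,"tz":0,"rx":0,"ry":0,"rz":0,"fingers":-1}
    - {"tx":-0.9,"ty":0.41,"tz":0,"rx":0,"ry":0,"rz":0,"fingers":-1}
    - {"tx":-0.9,"ty":0.41,"tz":0,"rx":0,"ry":0,"rz":0,"fingers":-1}
    - {"tx":-0.9,"ty":0.41,"tz":0,"rx":0,"ry":0,"rz":0,"fingers":-1}
    - {"tx":-0.9,"ty":0.41,"tz":0,"rx":0,"ry":0,"rz":0,"fingers":-1}
    - {"tx":-0.9,"ty":0.41,"tz":0,"rx":0,"ry":0,"rz":0,"fingers":-1}
    - {"tx":-0.1,"ty":0.11,"tz":0,"rx":0,"ry":0,"rz":0,"fingers":-1}

```text
clock: 19.37
ee_pos: [497.0, -210.2, 275.0]
orientation: [2.706, 1.594, -0.003]
contact_force: [0.1, -0.6, 0.3]
width: 85.2
finger_force: 0.0
```

Call:
drive_tool:
  moves:
    - {"tx":0,"ty":0,"tz":0,"rx":0,"ry":0,"rz":-1,"fingers":-1}
    - {"tx":0,"ty":0,"tz":0,"rx":0,"ry":0,"rz":-1,"fingers":-1}
    - {"tx":0,"ty":0,"tz":0,"rx":0,"ry":0,"rz":-1,"fingers":-1}
    - {"tx":0,"ty":0,"tz":0,"rx":0,"ry":0,"rz":-1,"fingers":-1}
    - {"tx":0,"ty":0,"tz":0,"rx":0,"ry":0,"rz":-1,"fingers":-1}
    - {"tx":0,"ty":0,"tz":0,"rx":0,"ry":0,"rz":-1,"fingers":-1}
    - {"tx":0,"ty":0,"tz":0,"rx":0,"ry":0,"rz":-1,"fingers":-1}
    - {"tx":0,"ty":0,"tz":0,"rx":0,"ry":0,"rz":-1,"fingers":-1}
    - {"tx":0,"ty":0,"tz":0,"rx":0,"ry":0,"rz":-1,"fingers":-1}
    - {"tx":0,"ty":0,"tz":0,"rx":0,"ry":0,"rz":-1,"fingers":-1}
    - {"tx":0,"ty":0,"tz":0,"rx":0,"ry":0,"rz":-1,"fingers":-1}
    - {"tx":0,"ty":0,"tz":0,"rx":0,"ry":0,"rz":-0.95,"fingers":-1}
    - {"tx":0,"ty":0,"tz":0,"rx":0,"ry":0,"rz":0,"fingers":-1}
    - {"tx":0,"ty":0,"tz":0,"rx":0,"ry":0,"rz":0,"fingers":-1}

```text
clock: 20.53
ee_pos: [497.5, -205.9, 274.8]
orientation: [-1.825, -2.555, -0.0]
contact_force: [0.1, -0.2, -0.3]
width: 85.2
finger_force: 0.0
```

Run:
```python
from g import *
go('p','hexagon',203.5)
from m import *
for n in('top','scene'):
    c=cap(n);P=points(c);
    q=topxy(c,P,mask(c,*R['rondel'][:2]),58,(525,197),35,4)
    print(n,len(q),q.mean(0).round(1),q.min(0).round(1),q.max(0).round(1))
```

```text
t 20.53 pos [ 497.5 -205.9  274.8] yaw 18.91 tilt [-0.001  0.001 -1.   ] w 85.2
units txyz [-0.03  0.02  2.38] rz -0.02 F [ 0.1 -0.2 -0.3] 0.0 173.4
after turn txy [-0.02  0.02]
top 298 [524.6 194.9  57.1] [508.2 177.5  54.1] [541.5 211.5  61.2]
scene 191 [529.4 194.8  57.5] [512.2 178.   54. ] [545.5 211.8  61.4]
```

Call:
drive_tool:
  moves:
    - {"tx":0,"ty":0,"tz":0.4,"rx":0,"ry":0,"rz":0,"fingers":-1}
    - {"tx":0,"ty":0,"tz":0.5,"rx":0,"ry":0,"rz":0,"fingers":-1}
    - {"tx":0,"ty":0,"tz":0.5,"rx":0,"ry":0,"rz":0,"fingers":-1}
    - {"tx":0,"ty":0,"tz":0.5,"rx":0,"ry":0,"rz":0,"fingers":-1}
    - {"tx":0,"ty":0,"tz":0.3,"rx":0,"ry":0,"rz":0,"fingers":-1}
    - {"tx":0,"ty":0,"tz":0.2,"rx":0,"ry":0,"rz":0,"fingers":-1}
    - {"tx":0,"ty":0,"tz":0,"rx":0,"ry":0,"rz":0,"fingers":1}
    - {"tx":0,"ty":0,"tz":0,"rx":0,"ry":0,"rz":0,"fingers":1}
    - {"tx":0,"ty":0,"tz":0,"rx":0,"ry":0,"rz":0,"fingers":1}
    - {"tx":0,"ty":0,"tz":0,"rx":0,"ry":0,"rz":0,"fingers":1}
    - {"tx":0,"ty":0,"tz":0,"rx":0,"ry":0,"rz":0,"fingers":1}
    - {"tx":0,"ty":0,"tz":0,"rx":0,"ry":0,"rz":0,"fingers":1}
    - {"tx":0,"ty":0,"tz":0,"rx":0,"ry":0,"rz":0,"fingers":1}
    - {"tx":0,"ty":0,"tz":0,"rx":0,"ry":0,"rz":0,"fingers":1}
    - {"tx":0,"ty":0,"tz":0,"rx":0,"ry":0,"rz":0,"fingers":1}
    - {"tx":0,"ty":0,"tz":0,"rx":0,"ry":0,"rz":0,"fingers":1}

```text
clock: 21.97
ee_pos: [498.6, -207.0, 205.0]
orientation: [1.823, 2.555, 0.0]
contact_force: [-0.4, -0.5, 5.7]
width: 32.0
finger_force: 40.3
```

Call:
drive_tool:
  moves:
    - {"tx":0,"ty":0,"tz":-0.2,"rx":0,"ry":0,"rz":0,"fingers":1}
    - {"tx":0,"ty":0,"tz":-0.5,"rx":0,"ry":0,"rz":0,"fingers":1}
    - {"tx":0,"ty":0,"tz":-0.5,"rx":0,"ry":0,"rz":0,"fingers":1}
    - {"tx":0,"ty":0,"tz":-0.5,"rx":0,"ry":0,"rz":0,"fingers":1}
    - {"tx":0,"ty":0,"tz":-0.5,"rx":0,"ry":0,"rz":0,"fingers":1}
    - {"tx":0,"ty":0,"tz":0,"rx":0,"ry":0,"rz":0,"fingers":1}

```text
clock: 22.47
ee_pos: [498.7, -207.1, 272.6]
orientation: [1.822, 2.553, 0.001]
contact_force: [1.0, 0.2, 0.2]
width: 32.5
finger_force: 39.8
```

```bash
python3 -c "
from g import *
go('s','hexagon',228)
c=cap('scene')
from m import *
P=points(c);s=(mask(c,*R['hexagon'][:2])>0)&(c['z_map']>0);q=P[s];q=q[np.hypot(q[:,0]-498,q[:,1]+206)<50];print(len(q),q.mean(0),q.min(0),q.max(0))"
```

```text
t 22.47 pos [ 498.7 -207.1  272.6] yaw 18.99 tilt [ 0.004 -0.003 -1.   ] w 32.5
units txyz [13.85  6.75  1.46] rz 11.92 F [1.  0.2 0.2] 39.783935963314434 173.4
after turn txy [14.32 -5.69]
1791 [ 506.24553956 -212.77606185  395.3469026 ] [ 453.86509053 -255.85998125  100.56590466] [ 540.21038875 -156.78200221  467.79183697]
```

Call:
drive_tool:
  moves:
    - {"tx":0,"ty":0,"tz":0,"rx":0,"ry":0,"rz":0.95,"fingers":1}
    - {"tx":0,"ty":0,"tz":0,"rx":0,"ry":0,"rz":1,"fingers":1}
    - {"tx":0,"ty":0,"tz":0,"rx":0,"ry":0,"rz":1,"fingers":1}
    - {"tx":0,"ty":0,"tz":0,"rx":0,"ry":0,"rz":1,"fingers":1}
    - {"tx":0,"ty":0,"tz":0,"rx":0,"ry":0,"rz":1,"fingers":1}
    - {"tx":0,"ty":0,"tz":0,"rx":0,"ry":0,"rz":1,"fingers":1}
    - {"tx":0,"ty":0,"tz":0,"rx":0,"ry":0,"rz":1,"fingers":1}
    - {"tx":0,"ty":0,"tz":0,"rx":0,"ry":0,"rz":1,"fingers":1}
    - {"tx":0,"ty":0,"tz":0,"rx":0,"ry":0,"rz":1,"fingers":1}
    - {"tx":0,"ty":0,"tz":0,"rx":0,"ry":0,"rz":1,"fingers":1}
    - {"tx":0,"ty":0,"tz":0,"rx":0,"ry":0,"rz":1,"fingers":1}
    - {"tx":0,"ty":0,"tz":0,"rx":0,"ry":0,"rz":1,"fingers":1}

```text
clock: 23.52
ee_pos: [496.9, -206.1, 267.8]
orientation: [-2.704, -1.593, 0.003]
contact_force: [-0.2, 0.5, 0.1]
width: 32.5
finger_force: 39.8
```

Call:
drive_tool:
  moves:
    - {"tx":0.45,"ty":-0.2,"tz":0,"rx":0,"ry":0,"rz":0,"fingers":1}
    - {"tx":0.9,"ty":-0.36,"tz":0,"rx":0,"ry":0,"rz":0,"fingers":1}
    - {"tx":0.9,"ty":-0.36,"tz":0,"rx":0,"ry":0,"rz":0,"fingers":1}
    - {"tx":0.9,"ty":-0.36,"tz":0,"rx":0,"ry":0,"rz":0,"fingers":1}
    - {"tx":0.9,"ty":-0.36,"tz":0,"rx":0,"ry":0,"rz":0,"fingers":1}
    - {"tx":0.9,"ty":-0.36,"tz":0,"rx":0,"ry":0,"rz":0,"fingers":1}
    - {"tx":0.9,"ty":-0.36,"tz":0,"rx":0,"ry":0,"rz":0,"fingers":1}
    - {"tx":0.9,"ty":-0.36,"tz":0,"rx":0,"ry":0,"rz":0,"fingers":1}
    - {"tx":0.9,"ty":-0.36,"tz":0,"rx":0,"ry":0,"rz":0,"fingers":1}
    - {"tx":0.9,"ty":-0.36,"tz":0,"rx":0,"ry":0,"rz":0,"fingers":1}
    - {"tx":0.9,"ty":-0.36,"tz":0,"rx":0,"ry":0,"rz":0,"fingers":1}
    - {"tx":0.9,"ty":-0.36,"tz":0,"rx":0,"ry":0,"rz":0,"fingers":1}
    - {"tx":0.9,"ty":-0.36,"tz":0,"rx":0,"ry":0,"rz":0,"fingers":1}
    - {"tx":0.9,"ty":-0.36,"tz":0,"rx":0,"ry":0,"rz":0,"fingers":1}
    - {"tx":0.9,"ty":-0.36,"tz":0,"rx":0,"ry":0,"rz":0,"fingers":1}
    - {"tx":0.9,"ty":-0.36,"tz":0,"rx":0,"ry":0,"rz":0,"fingers":1}
    - {"tx":0.37,"ty":-0.15,"tz":0,"rx":0,"ry":0,"rz":0,"fingers":1}
    - {"tx":0,"ty":0,"tz":0,"rx":0,"ry":0,"rz":0,"fingers":1}
    - {"tx":0,"ty":0,"tz":0,"rx":0,"ry":0,"rz":0,"fingers":1}

```text
clock: 25.1
ee_pos: [553.0, 252.8, 268.3]
orientation: [2.703, 1.601, -0.005]
contact_force: [-0.0, -1.0, -1.2]
width: 32.7
finger_force: 39.8
```

```bash
python3 -c "
from g import *
go('s','hexagon',227)"
```

```text
t 25.1 pos [553.  252.8 268.3] yaw -28.73 tilt [-0.002 -0.002 -1.   ] w 32.7
units txyz [0.   0.09 1.38] rz -0.01 F [-0.  -1.  -1.2] 39.78389177027566 173.4
after turn txy [0.   0.09]
```

Call:
drive_tool:
  moves:
    - {"tx":0,"ty":0.04,"tz":0.4,"rx":0,"ry":0,"rz":0,"fingers":1}
    - {"tx":0,"ty":0,"tz":0.4,"rx":0,"ry":0,"rz":0,"fingers":1}
    - {"tx":0,"ty":0,"tz":0.35,"rx":0,"ry":0,"rz":0,"fingers":1}
    - {"tx":0,"ty":0,"tz":0.15,"rx":0,"ry":0,"rz":0,"fingers":1}
    - {"tx":0,"ty":0,"tz":0.09,"rx":0,"ry":0,"rz":0,"fingers":1}
    - {"tx":0,"ty":0,"tz":0,"rx":0,"ry":0,"rz":0,"fingers":1}
    - {"tx":0,"ty":0,"tz":0,"rx":0,"ry":0,"rz":0,"fingers":1}

```text
clock: 25.68
ee_pos: [554.5, 251.5, 228.0]
orientation: [-2.705, -1.598, 0.004]
contact_force: [-2.7, -1.4, 4.4]
width: 32.3
finger_force: 40.3
```

Call:
drive_tool:
  moves:
    - {"tx":0,"ty":0,"tz":0,"rx":0,"ry":0,"rz":0,"fingers":-1}
    - {"tx":0,"ty":0,"tz":0,"rx":0,"ry":0,"rz":0,"fingers":-1}
    - {"tx":0,"ty":0,"tz":0,"rx":0,"ry":0,"rz":0,"fingers":-1}
    - {"tx":0,"ty":0,"tz":0,"rx":0,"ry":0,"rz":0,"fingers":-1}
    - {"tx":0,"ty":0,"tz":0,"rx":0,"ry":0,"rz":0,"fingers":-1}
    - {"tx":0,"ty":0,"tz":0,"rx":0,"ry":0,"rz":0,"fingers":-1}
    - {"tx":0,"ty":0,"tz":0,"rx":0,"ry":0,"rz":0,"fingers":-1}
    - {"tx":0,"ty":0,"tz":-0.4,"rx":0,"ry":0,"rz":0,"fingers":-1}
    - {"tx":0,"ty":0,"tz":-0.5,"rx":0,"ry":0,"rz":0,"fingers":-1}
    - {"tx":0,"ty":0,"tz":-0.5,"rx":0,"ry":0,"rz":0,"fingers":-1}
    - {"tx":0,"ty":0,"tz":-0.2,"rx":0,"ry":0,"rz":0,"fingers":-1}
    - {"tx":0,"ty":0,"tz":0,"rx":0,"ry":0,"rz":0,"fingers":-1}
    - {"tx":0,"ty":0,"tz":0,"rx":0,"ry":0,"rz":0,"fingers":-1}

```text
clock: 26.77
ee_pos: [554.8, 252.5, 276.7]
orientation: [2.704, 1.599, 0.002]
contact_force: [0.5, 0.4, -0.5]
width: 85.4
finger_force: 0.0
```

```bash
python3 -c "
from g import *
go('p','tile',270)"
```

```text
t 26.77 pos [554.8 252.5 276.7] yaw -28.81 tilt [ 0.001  0.    -1.   ] w 85.4
units txyz [-13.03   4.25   0.22] rz -14.2 F [ 0.5  0.4 -0.5] 0.0 173.4
after turn txy [-10.69  -8.58]
```

Call:
drive_tool:
  moves:
    - {"tx":-0.45,"ty":0.15,"tz":0,"rx":0,"ry":0,"rz":0,"fingers":-1}
    - {"tx":-0.9,"ty":0.29,"tz":0,"rx":0,"ry":0,"rz":0,"fingers":-1}
    - {"tx":-0.9,"ty":0.29,"tz":0,"rx":0,"ry":0,"rz":0,"fingers":-1}
    - {"tx":-0.9,"ty":0.29,"tz":0,"rx":0,"ry":0,"rz":0,"fingers":-1}
    - {"tx":-0.9,"ty":0.29,"tz":0,"rx":0,"ry":0,"rz":0,"fingers":-1}
    - {"tx":-0.9,"ty":0.29,"tz":0,"rx":0,"ry":0,"rz":0,"fingers":-1}
    - {"tx":-0.9,"ty":0.29,"tz":0,"rx":0,"ry":0,"rz":0,"fingers":-1}
    - {"tx":-0.9,"ty":0.29,"tz":0,"rx":0,"ry":0,"rz":0,"fingers":-1}
    - {"tx":-0.9,"ty":0.29,"tz":0,"rx":0,"ry":0,"rz":0,"fingers":-1}
    - {"tx":-0.9,"ty":0.29,"tz":0,"rx":0,"ry":0,"rz":0,"fingers":-1}
    - {"tx":-0.9,"ty":0.29,"tz":0,"rx":0,"ry":0,"rz":0,"fingers":-1}
    - {"tx":-0.9,"ty":0.29,"tz":0,"rx":0,"ry":0,"rz":0,"fingers":-1}
    - {"tx":-0.9,"ty":0.29,"tz":0,"rx":0,"ry":0,"rz":0,"fingers":-1}
    - {"tx":-0.9,"ty":0.29,"tz":0,"rx":0,"ry":0,"rz":0,"fingers":-1}
    - {"tx":-0.88,"ty":0.33,"tz":0,"rx":0,"ry":0,"rz":0,"fingers":-1}

```text
clock: 28.02
ee_pos: [476.1, -153.0, 274.6]
orientation: [-2.702, -1.597, 0.003]
contact_force: [1.8, 0.0, -0.1]
width: 85.6
finger_force: 0.0
```

Call:
drive_tool:
  moves:
    - {"tx":0,"ty":0,"tz":0,"rx":0,"ry":0,"rz":-1,"fingers":-1}
    - {"tx":0,"ty":0,"tz":0,"rx":0,"ry":0,"rz":-1,"fingers":-1}
    - {"tx":0,"ty":0,"tz":0,"rx":0,"ry":0,"rz":-1,"fingers":-1}
    - {"tx":0,"ty":0,"tz":0,"rx":0,"ry":0,"rz":-1,"fingers":-1}
    - {"tx":0,"ty":0,"tz":0,"rx":0,"ry":0,"rz":-1,"fingers":-1}
    - {"tx":0,"ty":0,"tz":0,"rx":0,"ry":0,"rz":-1,"fingers":-1}
    - {"tx":0,"ty":0,"tz":0,"rx":0,"ry":0,"rz":-1,"fingers":-1}
    - {"tx":0,"ty":0,"tz":0,"rx":0,"ry":0,"rz":-1,"fingers":-1}
    - {"tx":0,"ty":0,"tz":0,"rx":0,"ry":0,"rz":-1,"fingers":-1}
    - {"tx":0,"ty":0,"tz":0,"rx":0,"ry":0,"rz":-1,"fingers":-1}
    - {"tx":0,"ty":0,"tz":0,"rx":0,"ry":0,"rz":-1,"fingers":-1}
    - {"tx":0,"ty":0,"tz":0,"rx":0,"ry":0,"rz":-1,"fingers":-1}
    - {"tx":0,"ty":0,"tz":0,"rx":0,"ry":0,"rz":-1,"fingers":-1}
    - {"tx":0,"ty":0,"tz":0,"rx":0,"ry":0,"rz":-1,"fingers":-1}
    - {"tx":0,"ty":0,"tz":0,"rx":0,"ry":0,"rz":-0.2,"fingers":-1}
    - {"tx":0,"ty":0,"tz":0,"rx":0,"ry":0,"rz":0,"fingers":-1}
    - {"tx":0,"ty":0,"tz":0,"rx":0,"ry":0,"rz":0,"fingers":-1}

```text
clock: 29.43
ee_pos: [477.4, -151.7, 275.3]
orientation: [-1.62, -2.69, 0.0]
contact_force: [0.7, 0.4, -0.7]
width: 85.0
finger_force: 0.0
```

Run:
```python
from g import *
go('p','tile',203)
from m import *
for n in('top','scene'):
    c=cap(n);P=points(c);
    q=topxy(c,P,mask(c,*R['hexagon'][:2]),60,(555,252),35,4)
    print(n,len(q),q.mean(0).round(1),q.min(0).round(1),q.max(0).round(1))
```

```text
t 29.43 pos [ 477.4 -151.7  275.3] yaw 27.89 tilt [-0.001  0.001 -1.   ] w 85.0
units txyz [-0.01  0.03  2.41] rz -0.03 F [ 0.7  0.4 -0.7] 0.0 173.4
after turn txy [-0.01  0.03]
top 307 [553.5 250.6  59.6] [535.4 233.9  56.2] [572.2 267.9  63.4]
scene 192 [556.6 252.4  59.2] [539.5 235.6  56.2] [574.5 270.7  63. ]
```

Hexagon is centred. Now the tile.

Call:
drive_tool:
  moves:
    - {"tx":0,"ty":0.02,"tz":0.4,"rx":0,"ry":0,"rz":0,"fingers":-1}
    - {"tx":0,"ty":0,"tz":0.5,"rx":0,"ry":0,"rz":0,"fingers":-1}
    - {"tx":0,"ty":0,"tz":0.5,"rx":0,"ry":0,"rz":0,"fingers":-1}
    - {"tx":0,"ty":0,"tz":0.5,"rx":0,"ry":0,"rz":0,"fingers":-1}
    - {"tx":0,"ty":0,"tz":0.3,"rx":0,"ry":0,"rz":0,"fingers":-1}
    - {"tx":0,"ty":0,"tz":0.2,"rx":0,"ry":0,"rz":0,"fingers":-1}
    - {"tx":0,"ty":0,"tz":0,"rx":0,"ry":0,"rz":0,"fingers":1}
    - {"tx":0,"ty":0,"tz":0,"rx":0,"ry":0,"rz":0,"fingers":1}
    - {"tx":0,"ty":0,"tz":0,"rx":0,"ry":0,"rz":0,"fingers":1}
    - {"tx":0,"ty":0,"tz":0,"rx":0,"ry":0,"rz":0,"fingers":1}
    - {"tx":0,"ty":0,"tz":0,"rx":0,"ry":0,"rz":0,"fingers":1}
    - {"tx":0,"ty":0,"tz":0,"rx":0,"ry":0,"rz":0,"fingers":1}
    - {"tx":0,"ty":0,"tz":0,"rx":0,"ry":0,"rz":0,"fingers":1}
    - {"tx":0,"ty":0,"tz":0,"rx":0,"ry":0,"rz":0,"fingers":1}
    - {"tx":0,"ty":0,"tz":0,"rx":0,"ry":0,"rz":0,"fingers":1}
    - {"tx":0,"ty":0,"tz":0,"rx":0,"ry":0,"rz":0,"fingers":1}

```text
clock: 30.87
ee_pos: [479.3, -151.6, 205.2]
orientation: [1.617, 2.691, 0.0]
contact_force: [0.1, 0.2, 6.6]
width: 32.1
finger_force: 39.9
```

Call:
drive_tool:
  moves:
    - {"tx":0,"ty":0,"tz":-0.2,"rx":0,"ry":0,"rz":0,"fingers":1}
    - {"tx":0,"ty":0,"tz":-0.5,"rx":0,"ry":0,"rz":0,"fingers":1}
    - {"tx":0,"ty":0,"tz":-0.5,"rx":0,"ry":0,"rz":0,"fingers":1}
    - {"tx":0,"ty":0,"tz":-0.5,"rx":0,"ry":0,"rz":0,"fingers":1}
    - {"tx":0,"ty":0,"tz":-0.5,"rx":0,"ry":0,"rz":0,"fingers":1}
    - {"tx":0,"ty":0,"tz":0,"rx":0,"ry":0,"rz":0,"fingers":1}

```text
clock: 31.37
ee_pos: [479.7, -151.7, 273.0]
orientation: [1.615, 2.688, 0.001]
contact_force: [0.5, -0.8, 0.3]
width: 32.2
finger_force: 39.7
```

Call:
drive_tool:
  moves:
    - {"tx":0,"ty":0,"tz":0,"rx":0,"ry":0,"rz":0.2,"fingers":1}
    - {"tx":0,"ty":0,"tz":0,"rx":0,"ry":0,"rz":1,"fingers":1}
    - {"tx":0,"ty":0,"tz":0,"rx":0,"ry":0,"rz":1,"fingers":1}
    - {"tx":0,"ty":0,"tz":0,"rx":0,"ry":0,"rz":1,"fingers":1}
    - {"tx":0,"ty":0,"tz":0,"rx":0,"ry":0,"rz":1,"fingers":1}
    - {"tx":0,"ty":0,"tz":0,"rx":0,"ry":0,"rz":1,"fingers":1}
    - {"tx":0,"ty":0,"tz":0,"rx":0,"ry":0,"rz":1,"fingers":1}
    - {"tx":0,"ty":0,"tz":0,"rx":0,"ry":0,"rz":1,"fingers":1}
    - {"tx":0,"ty":0,"tz":0,"rx":0,"ry":0,"rz":1,"fingers":1}
    - {"tx":0,"ty":0,"tz":0,"rx":0,"ry":0,"rz":1,"fingers":1}
    - {"tx":0,"ty":0,"tz":0,"rx":0,"ry":0,"rz":1,"fingers":1}
    - {"tx":0,"ty":0,"tz":0,"rx":0,"ry":0,"rz":1,"fingers":1}
    - {"tx":0,"ty":0,"tz":0,"rx":0,"ry":0,"rz":1,"fingers":1}
    - {"tx":0,"ty":0,"tz":0,"rx":0,"ry":0,"rz":1,"fingers":1}
    - {"tx":0,"ty":0,"tz":0,"rx":0,"ry":0,"rz":1,"fingers":1}
    - {"tx":0,"ty":0,"tz":0,"rx":0,"ry":0,"rz":0,"fingers":1}

```text
clock: 32.7
ee_pos: [477.7, -150.9, 268.2]
orientation: [-2.703, -1.595, 0.003]
contact_force: [1.0, -0.8, -0.1]
width: 31.6
finger_force: 39.7
```

```bash
python3 -c "
from g import *
go('s','tile',227)"
```

```text
t 32.7 pos [ 477.7 -150.9  268.2] yaw -28.91 tilt [-0.003  0.001 -1.   ] w 31.6
units txyz [15.06 -4.23  1.39] rz -0.05 F [ 1.  -0.8 -0.1] 39.707472044974566 173.4
after turn txy [15.08 -4.18]
```

Call:
drive_tool:
  moves:
    - {"tx":0.45,"ty":-0.12,"tz":0,"rx":0,"ry":0,"rz":0,"fingers":1}
    - {"tx":0.9,"ty":-0.25,"tz":0,"rx":0,"ry":0,"rz":0,"fingers":1}
    - {"tx":0.9,"ty":-0.25,"tz":0,"rx":0,"ry":0,"rz":0,"fingers":1}
    - {"tx":0.9,"ty":-0.25,"tz":0,"rx":0,"ry":0,"rz":0,"fingers":1}
    - {"tx":0.9,"ty":-0.25,"tz":0,"rx":0,"ry":0,"rz":0,"fingers":1}
    - {"tx":0.9,"ty":-0.25,"tz":0,"rx":0,"ry":0,"rz":0,"fingers":1}
    - {"tx":0.9,"ty":-0.25,"tz":0,"rx":0,"ry":0,"rz":0,"fingers":1}
    - {"tx":0.9,"ty":-0.25,"tz":0,"rx":0,"ry":0,"rz":0,"fingers":1}
    - {"tx":0.9,"ty":-0.25,"tz":0,"rx":0,"ry":0,"rz":0,"fingers":1}
    - {"tx":0.9,"ty":-0.25,"tz":0,"rx":0,"ry":0,"rz":0,"fingers":1}
    - {"tx":0.9,"ty":-0.25,"tz":0,"rx":0,"ry":0,"rz":0,"fingers":1}
    - {"tx":0.9,"ty":-0.25,"tz":0,"rx":0,"ry":0,"rz":0,"fingers":1}
    - {"tx":0.9,"ty":-0.25,"tz":0,"rx":0,"ry":0,"rz":0,"fingers":1}
    - {"tx":0.9,"ty":-0.25,"tz":0,"rx":0,"ry":0,"rz":0,"fingers":1}
    - {"tx":0.9,"ty":-0.25,"tz":0,"rx":0,"ry":0,"rz":0,"fingers":1}
    - {"tx":0.9,"ty":-0.25,"tz":0,"rx":0,"ry":0,"rz":0,"fingers":1}
    - {"tx":0.9,"ty":-0.25,"tz":0,"rx":0,"ry":0,"rz":0,"fingers":1}
    - {"tx":0.23,"ty":-0.08,"tz":0,"rx":0,"ry":0,"rz":0,"fingers":1}
    - {"tx":0,"ty":0,"tz":0,"rx":0,"ry":0,"rz":0,"fingers":1}
    - {"tx":0,"ty":0,"tz":0,"rx":0,"ry":0,"rz":0,"fingers":1}

```text
clock: 34.37
ee_pos: [585.6, 305.6, 268.6]
orientation: [2.703, 1.601, -0.004]
contact_force: [-0.7, -0.2, -0.2]
width: 31.8
finger_force: 39.7
```

```bash
python3 -c "
from g import *
go('s','tile',227)"
```

```text
t 34.37 pos [585.6 305.6 268.6] yaw -28.72 tilt [-0.002 -0.002 -1.   ] w 31.8
units txyz [ 0.01 -0.02  1.39] rz -0.0 F [-0.7 -0.2 -0.2] 39.704956747591496 173.4
after turn txy [ 0.   -0.02]
```

Call:
drive_tool:
  moves:
    - {"tx":0,"ty":0,"tz":0.4,"rx":0,"ry":0,"rz":0,"fingers":1}
    - {"tx":0,"ty":0,"tz":0.4,"rx":0,"ry":0,"rz":0,"fingers":1}
    - {"tx":0,"ty":0,"tz":0.35,"rx":0,"ry":0,"rz":0,"fingers":1}
    - {"tx":0,"ty":0,"tz":0.15,"rx":0,"ry":0,"rz":0,"fingers":1}
    - {"tx":0,"ty":0,"tz":0.09,"rx":0,"ry":0,"rz":0,"fingers":1}
    - {"tx":0,"ty":0,"tz":0,"rx":0,"ry":0,"rz":0,"fingers":1}
    - {"tx":0,"ty":0,"tz":0,"rx":0,"ry":0,"rz":0,"fingers":1}

```text
clock: 34.95
ee_pos: [586.0, 305.1, 228.3]
orientation: [2.705, 1.598, -0.003]
contact_force: [-1.8, -1.0, 4.0]
width: 31.8
finger_force: 40.3
```

Call:
drive_tool:
  moves:
    - {"tx":0,"ty":0,"tz":0,"rx":0,"ry":0,"rz":0,"fingers":-1}
    - {"tx":0,"ty":0,"tz":0,"rx":0,"ry":0,"rz":0,"fingers":-1}
    - {"tx":0,"ty":0,"tz":0,"rx":0,"ry":0,"rz":0,"fingers":-1}
    - {"tx":0,"ty":0,"tz":0,"rx":0,"ry":0,"rz":0,"fingers":-1}
    - {"tx":0,"ty":0,"tz":0,"rx":0,"ry":0,"rz":0,"fingers":-1}
    - {"tx":0,"ty":0,"tz":0,"rx":0,"ry":0,"rz":0,"fingers":-1}
    - {"tx":0,"ty":0,"tz":0,"rx":0,"ry":0,"rz":0,"fingers":-1}
    - {"tx":0,"ty":0,"tz":-0.4,"rx":0,"ry":0,"rz":0,"fingers":-1}
    - {"tx":0,"ty":0,"tz":-0.5,"rx":0,"ry":0,"rz":0,"fingers":-1}
    - {"tx":0,"ty":0,"tz":-0.7,"rx":0,"ry":0,"rz":0,"fingers":-1}
    - {"tx":0,"ty":0,"tz":-0.7,"rx":0,"ry":0,"rz":0,"fingers":-1}
    - {"tx":-0.7,"ty":0,"tz":-0.5,"rx":0,"ry":0,"rz":0,"fingers":-1}
    - {"tx":-0.9,"ty":0,"tz":0,"rx":0,"ry":0,"rz":0,"fingers":-1}
    - {"tx":-0.9,"ty":0,"tz":0,"rx":0,"ry":0,"rz":0,"fingers":-1}
    - {"tx":-0.9,"ty":0,"tz":0,"rx":0,"ry":0,"rz":0,"fingers":-1}
    - {"tx":-0.9,"ty":0,"tz":0,"rx":0,"ry":0,"rz":0,"fingers":-1}
    - {"tx":-0.9,"ty":0,"tz":0,"rx":0,"ry":0,"rz":0,"fingers":-1}
    - {"tx":-0.9,"ty":0,"tz":0,"rx":0,"ry":0,"rz":0,"fingers":-1}
    - {"tx":-0.9,"ty":0,"tz":0,"rx":0,"ry":0,"rz":0,"fingers":-1}
    - {"tx":-0.9,"ty":0,"tz":0,"rx":0,"ry":0,"rz":0,"fingers":-1}

```text
clock: 36.62
ee_pos: [471.7, 97.3, 314.4]
orientation: [2.703, 1.599, 0.005]
contact_force: [0.1, -0.7, 1.2]
width: 85.4
finger_force: 0.0
```

Call:
drive_tool:
  moves:
    - {"tx":-0.9,"ty":0,"tz":0,"rx":0,"ry":0,"rz":0,"fingers":-1}
    - {"tx":-0.9,"ty":0,"tz":0,"rx":0,"ry":0,"rz":0,"fingers":-1}
    - {"tx":-0.9,"ty":0,"tz":0,"rx":0,"ry":0,"rz":0,"fingers":-1}
    - {"tx":-0.9,"ty":0,"tz":0,"rx":0,"ry":0,"rz":0,"fingers":-1}
    - {"tx":-0.9,"ty":0,"tz":0,"rx":0,"ry":0,"rz":0,"fingers":-1}
    - {"tx":0,"ty":0,"tz":0,"rx":0,"ry":0,"rz":0,"fingers":-1}
    - {"tx":0,"ty":0,"tz":0,"rx":0,"ry":0,"rz":0,"fingers":-1}

```text
clock: 37.2
ee_pos: [406.9, -20.9, 314.0]
orientation: [2.705, 1.594, 0.004]
contact_force: [-0.8, -0.1, 0.9]
width: 85.1
finger_force: 0.0
```

Run:
```python
from m import *
O=np.array([540.4,224.4]);a=np.radians(61.3);Y=np.array([np.cos(a),np.sin(a)]);X=np.array([Y[1],-Y[0]])
for n in('top','scene'):
    c=cap(n);P=points(c);print(n)
    for k,z,near in(('tile',58,(585,306)),('hexagon',60,(555,252)),('rondel',58,(526,197)),('bar',62,(496,143))):
        q=topxy(c,P,mask(c,*(((60,0,20),(125,60,75)) if k=='bar' else R[k][:2])),z,near,30,4)
        if len(q)<10: print(k,len(q));continue
        (cx,cy),(w,h),ag=cv2.minAreaRect(q[:,:2].astype(np.float32)); d=np.array([cx,cy])-O
        print(k,len(q),'rack xy',np.round([d@X,d@Y],1),'z',np.median(q[:,2]).round(1),np.round([w,h,ag],1))
    if n=='top': cv2.imwrite('pics/final.png',cv2.resize(c['pixels'][150:350,100:300,::-1],None,fx=3,fy=3))
print(env.read_state()['ee_pos'],env.read_state()['clock'])
```

```text
top
tile 335 rack xy [ 0.9 91.5] z 57.6 [34.3 34.4 61. ]
hexagon 306 rack xy [-0.7 29.4] z 59.5 [36.5 32.8  9. ]
rondel 298 rack xy [  0.1 -33.1] z 57.2 [34.  33.3 21.3]
bar 27 rack xy [  0.3 -94.1] z 61.2 [20.3 47.9 61.5]
scene
tile 206 rack xy [ 2.1 94.6] z 57.6 [34.5 34.9 61.8]
hexagon 188 rack xy [ 1.6 32.2] z 59.2 [34.7 34.7  1.5]
rondel 192 rack xy [  3.8 -30.8] z 57.7 [32.  33.2  9.2]
bar 128 rack xy [  2.4 -92.1] z 62.1 [19.9 47.3 59.4]
[407.51809138 -19.91929446 313.66582453] 37.3
```

View pics/final.png

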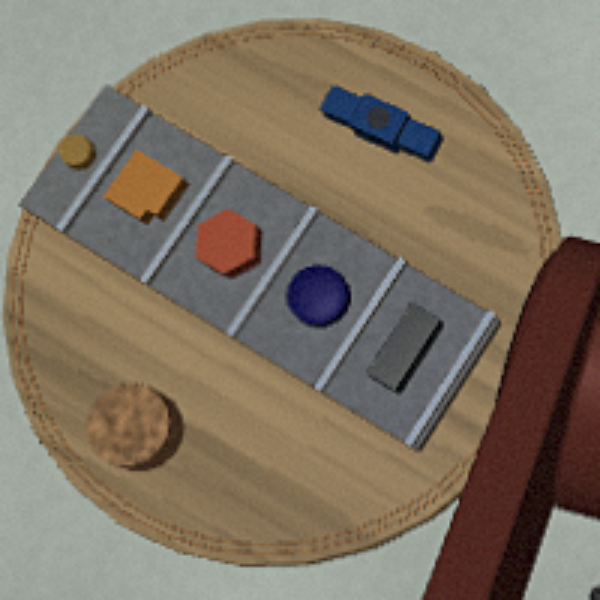

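The picture shows, from the stud (75,150): tile (145,187), hexagon (228,243), rondel (318,295), bar (407,348). All are centred to within about 3 mm, and the tile and bar are square with the rack.

```bash
python3 -c "
from station import env
print(env.finish_job())"
```

```text
the job is handed in; nothing more can be done
None
```

The job is handed in: all four pieces lie flat on the setting rack in reversed order (from the stud: tile, hexagon, rondel, bar), each within about 4 mm of its bay centre in both cameras, at 37 s on the clock; the hand-in call did not return a verdict.

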